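Pack couplers and set up the counting camera

ROBOT

A 6-joint arm with a two-finger parallel gripper is mounted at the origin on the work surface. World frame = base frame: x ahead of the robot, y to its left, z up, the work surface at z = 0. Lengths are in m, angles in rad, forces in N, time in s.
With the tool pointing down it reaches from about 0.35 to 0.85 m from the base axis. Payload 8.1 kg.
Tool frame: the origin (TCP) lies between the finger pads; the fingertips stand 25 mm ahead of it and the grasp point (between the pads) lies 6 mm ahead of it; z points along the fingers, y is the line along which they close (so a half turn about z gives the same grasp; the last joint's range is limited). The gripper opens to 93 mm and grips with 3 to 60 N. Pads are 15 mm wide; open, the fingers measure 128 mm over their backs; the gripper's body (75 mm by 188 mm) begins 65 mm behind the grasp point.
Start: joints at [-1.329, 0.13, 1.488, -0, 1.523, -0.085], TCP at [0.193, -0.568, 0.223] pointing down, gripper open.
Joint ranges: [-2.96, 2.96], [-0.89, 2.26], [0.02, 2.5], [-1.34, 4.48], [0, 2.73], [-2.66, 2.66]. Speed limits (rad/s): [2.39, 2.39, 2.79, 3.14, 3.14, 3.14].

INTERFACE

Orientations are given as a rotation vector (axis times angle).
In Python, from plant import robot gives the robot as it stands.
- The arm moves only by the tool arm_command, never from a script. Its argument "increments" is text: rows parted by semicolons, each of 5 numbers parted by spaces: the closure, from 0 (fully open) to 1 (shut), then the shift along the tool's x, y, z in mm, then the turn about the tool's z in rad. A call has 1 to 5 rows; each row is the pose to reach, as a shift and turn from the pose commanded when the call began, along the tool's axes at that moment; what a row does not reach only later rows make up. A row lasts 1/10 s, in which the tool goes at most 50 mm and 8.59 degrees, less where a joint would pass 70% of its speed; a pose out of reach is approached as far as the arm can. A call with a gripper value outside its range is refused whole. The fingers move at their own pace and stop on an object; "grip_force" is the grip in N (left out, the last holds). Time passes only in rows, so rows that repeat a pose let the fingers close. It gives the time, the measured TCP pose, the force, the opening and the grip force at its end, in the units of the state.
- robot.read_state(): the state, without advancing time (a new reading comes with each control period).
- robot.read_camera(name): name is "scene" or "top" or "wrist"; returns the picture (480x640x3 uint8, blue, green, red); there is no depth.
- robot.camera_model(name): a dict with "fx", "fy", "cx", "cy" (pixels), "eye" and "rotation" of the camera in the world. Camera axes: x right, y down, z forward; pixel columns grow to the right and rows downward; lengths in m; the calibration is good to about 2 mm. A picture is of the moment at which its call begins: read the wrist's pose just before it. camera_model takes no time and is no camera call; for the wrist camera it gives the pose at the moment of the call.
- robot.close_job(): hands the job in; it is judged then, once.
The state is a dict: "t": time; "q": joint angles; "dq": joint speeds; "joint_torque": joint torques, N m; "tool_pos": TCP position; "orientation": TCP orientation; "force": force on the tool from outside, world axes, zero at the start; "wrist_torque": the same for the moment, N m; "opening": finger opening in m; "gripper_force": force on a finger pad.
Only numpy, scipy, OpenCV 4.12 (cv2) and the standard library are available. Lean on these libraries where they do the work, as an engineer would, in place of code of your own. Each camera call takes 0.05 s, during which the arm holds its last target. There are 200 camera calls.

TASK

The counting camera on its stiff swing arm is in the way over the blue crate: first swing it aside so that it stays over the white parking disc, then stand every coupler from the foam mat upright in the crate, one to a cell, set down and not dropped. When all are in, swing the camera back to stay centred over the crate, and only then turn the selector knob on the grey box to the two-dot mark. Leave the wrench, jar and carton where they are.

Things in the scene. Friction and masses are not known exactly. Their poses are not given: they have to be found in the camera images.
- crate: blue open divided crate fixed to the bench, outside 143 (x) x 212 (y) x 60 high, walls, dividers and floor 5 thick; 2 (x) by 3 (y) square cells 64 wide on a 69 pitch: cell centres at x = -34.5, +34.5 and y = -69, 0, +69 from the crate's centre. Origin: centre of the underside; inner floor 5 above it.
- coupler1: one of up to six identical pipe couplers standing upright (four to six are present, the rest absent): a steel foot flange 50 dia x 12 high, a dark rubber-clad body 40 dia up to 65 above the underside, and a bare steel stud 24 dia from 65 to the top at 95. Origin: centre of the underside, z up along it. About 250 g. They start on a 6 mm thick black foam mat to the robot's right.
- coupler2: a coupler like coupler1 (may be absent)
- coupler3: a coupler like coupler1 (may be absent)
- coupler4: a coupler like coupler1 (may be absent)
- coupler5: a coupler like coupler1 (may be absent)
- coupler6: a coupler like coupler1 (may be absent)
- boom (a joint): angle (rad) of the stiff swing arm that carries the counting camera, about the vertical post; it stays where it is left. 0: the arm points along -y of stand; it grows clockwise seen from above (at +1.57 it points along -x of the stand). Range -0.6 to 2.2. About 4 N at the camera moves it.
- stand: fixed post of the camera arm: base 100 dia, post 30 dia, 200 high. Origin: centre of the base on the bench, on the arm's vertical pivot axis.
- cam_grip (a point): grip stem of the counting camera: an upright bare aluminium cylinder 24 dia, 50 high (220 to 270 above the bench) on top of the camera head, a black disc 90 dia (195 to 220 above the bench) at the end of the arm, 260 from the pivot. This point: on the stem's axis, 250 above the bench, i.e. straight above the middle of the camera.
- park_disc: flat white parking disc on the bench, 100 dia, 2 thick, with a small black centre spot. Origin: its centre.
- selector (a joint): angle (rad) of the selector knob on top of the grey box; grows clockwise seen from above. At 0 (off, the mark without dots) the knob's white pointer points along -x of selbox; one-dot mark at 0.785, two-dot mark at 1.571 (pointer along +y of the box), three-dot mark at 2.356. Stays where it is left; range -0.1 to 2.6.
- selbox: grey control box fixed to the bench, 95 x 110 x 40 high, white marks round the knob on its top. Origin: centre of the underside, under the knob's axis.
- knob_grip (a point): on the knob's axis at the height to grip (69 above the bench). The knob has a black upright bar 40 long, 14 thick, 49 to 81 above the bench, on a 42 dia disc (41 to 49); a white line on the bar's top marks the pointer end. The bar lies along the pointer direction.
- wrench: small steel wrench 140 long lying on the bench near the robot; not part of the job. Origin: its middle.
- grease_jar: closed jar 64 dia, 75 high, to the left of the camera stand; not part of the job. Origin: centre of the underside.
- carton: cardboard carton 80 x 120 x 60 high, beyond the mat; not part of the job. Origin: centre of the underside.

How it is judged:
By the outcome, as a careful person would: the job done as asked, in the order asked, and still so for the second after the job is handed in, with the robot touching nothing.
Of coupler1, coupler2, coupler3, coupler4, coupler5, coupler6 only 4 to 6 are there at a start; the rules pass over those that are not, and their reading is None.
At some moment in a run one of coupler1, coupler2, coupler3, coupler4, coupler5, coupler6 may be knocked a few centimetres aside while the robot is not near it.
It also fails if it takes over 210 s, if anything falls off the work surface, if the arm or the gripper's body presses on something with over 40 N, if the wrist force passes 120 N, or if a joint passes its speed limit or range.

## Working session

There is one attempt and no reset: what is moved stays moved. The work goes in short steps, Python scripts to look and compute and a tool call to move; the robot and the scene stay as the last step left them, time stands still between calls to the robot, and variables do not carry over. Pictures are saved under pics/ and viewed, at most 14 in all, crops included, and the job is handed in when it is done.

Besides the shell and the picture viewer there is one more tool, called after ">>>" as name(argument=value, ...), one argument or row to a line, values as JSON. arm_command: Moves the arm, as the interface text tells. Its arguments: {"type":"object","properties":{"increments":{"type":"string"},"grip_force":{"type":"number"}},"required":["increments"]}

```bash
mkdir -p pics; ls; python3 - <<'E'
from plant import robot
import cv2
s=robot.read_state();print({k:(v if not hasattr(v,'__len__') else [round(float(x),3) for x in v]) for k,v in s.items()})
for n in("scene","top"):
    print(robot.camera_model(n)); cv2.imwrite(f"pics/{n}0.png",robot.read_camera(n))
E
```

```text
pics
{'t': 0.0, 'q': [-1.329, 0.131, 1.489, -0.0, 1.523, -0.085], 'dq': [0.001, 0.003, 0.0, 0.0, -0.001, -0.0], 'joint_torque': [0.0, -55.985, -49.176, 0.077, 0.036, -0.0], 'tool_pos': [0.192, -0.568, 0.222], 'orientation': [-3.098, -0.511, 0.0], 'force': [-0.739, -0.198, 0.246], 'wrist_torque': [-0.009, -0.051, 0.028], 'gripper_force': 0.0, 'opening': 0.09313387057145389}
{'fx': 511.2584672361243, 'fy': 511.2584672361243, 'cx': 318.2826745682426, 'cy': 235.99273149581498, 'eye': array([1.38807027, 0.60171512, 0.94050667]), 'rotation': array([-1.19088725, -2.20514391,  1.07680999])}
{'fx': 598.2067861163932, 'fy': 598.2067861163932, 'cx': 320.19527231141967, 'cy': 238.4994791399232, 'eye': array([0.28303289, 0.04634793, 1.4035294 ]), 'rotation': array([-2.10487488,  2.09066733, -0.23768226])}
```

View pics/top0.png

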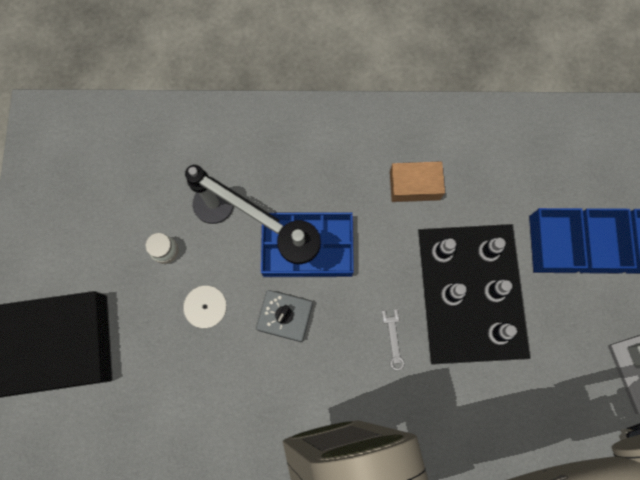

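View pics/scene0.png

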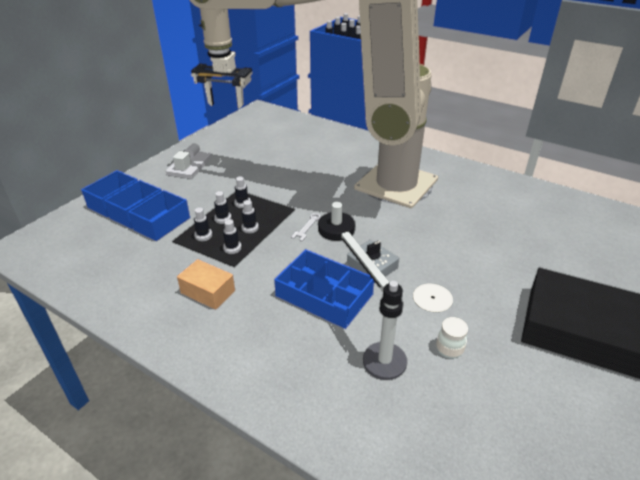

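The pictures show five couplers on the mat (top-view stud tops near (449,244), (498,243), (460,290), (505,287), (508,331)). The camera head at (298,240) is over the crate at (308,244), the disc is at (205,307), the post at (195,173) and the knob at (285,314).

```bash
cat > h.py <<'E'
import numpy as np, cv2
from scipy.spatial.transform import Rotation as R
from plant import robot
def ray(m,uv):
    d=np.array([(uv[0]-m['cx'])/m['fx'],(uv[1]-m['cy'])/m['fy'],1.])
    return m['eye'],R.from_rotvec(m['rotation']).apply(d)
def onz(m,uv,z):
    e,d=ray(m,uv); return e+d*(z-e[2])/d[2]
def proj(m,p):
    c=R.from_rotvec(m['rotation']).inv().apply(np.asarray(p)-m['eye']); return np.array([m['cx']+m['fx']*c[0]/c[2],m['cy']+m['fy']*c[1]/c[2]])
def tri(m1,a,m2,b):
    e1,d1=ray(m1,a);e2,d2=ray(m2,b)
    A=np.c_[d1,-d2];s=np.linalg.lstsq(A,e2-e1,rcond=None)[0]
    p,q=e1+d1*s[0],e2+d2*s[1]; return (p+q)/2,np.linalg.norm(p-q)
def blobs(mask,box,amin=15):
    u0,v0,u1,v1=box; k=np.zeros_like(mask);k[v0:v1,u0:u1]=mask[v0:v1,u0:u1]
    n,l,st,c=cv2.connectedComponentsWithStats(k.astype(np.uint8))
    return [(c[i].round(1),st[i].tolist()) for i in range(1,n) if st[i][4]>=amin]
def state():
    s=robot.read_state(); return s
E
python3 - <<'E'
from h import *
np.set_printoptions(precision=4,suppress=True)
m=robot.camera_model("top");im=cv2.imread("pics/top0.png").astype(int)
g=im.min(2);sat=im.max(2)-g
print("disc",[(b,onz(m,b[0],.002)) for b in blobs(g>190,(170,270,240,340),100)])
for th in(120,150,180):
  print("stem",th,[(b) for b in blobs((g>th)&(sat<30),(285,222,312,252))])
  print("studs",th,[(b[0],b[1]) for b in blobs((g>th)&(sat<40),(420,230,525,355),8)])
print("post", blobs(g<60,(170,150,240,230),60))
hsv=cv2.cvtColor(im.astype(np.uint8),cv2.COLOR_BGR2HSV)
bl=((hsv[...,0]>100)&(hsv[...,0]<130)&(hsv[...,1]>120)).astype(np.uint8);bl[:,:240]=0;bl[:,380:]=0
pts=np.argwhere(bl)[:,::-1].astype(np.float32);r=cv2.minAreaRect(pts);print(r);
for p in cv2.boxPoints(r):print(onz(m,p,.06))
c=cv2.resize(im[150:350,170:370].astype(np.uint8),None,fx=3,fy=3,interpolation=2)
d=cv2.resize(im[215:365,415:535].astype(np.uint8),None,fx=4,fy=4,interpolation=2)
o=np.zeros((600,800,3),np.uint8);cv2.imwrite("pics/c1.png",c)
E
```

```text
disc [((array([204.2, 308.7]), [185, 289, 39, 38, 1007]), array([0.4403, 0.3241, 0.002 ]))]
stem 120 [(array([297.3, 234.9]), [292, 230, 12, 11, 102])]
studs 120 [(array([520.9, 248.8]), [516, 230, 9, 45, 275]), (array([448.3, 245. ]), [441, 239, 14, 14, 118]), (array([497.5, 243.8]), [490, 238, 15, 14, 112]), (array([484.8, 253.9]), [480, 242, 17, 19, 56]), (array([438.4, 255. ]), [433, 244, 17, 17, 54]), (array([523.4, 281.1]), [522, 276, 3, 12, 25]), (array([504.2, 286.2]), [496, 281, 16, 13, 116]), (array([490.5, 294. ]), [486, 282, 17, 19, 60]), (array([458.5, 290.2]), [451, 284, 15, 14, 125]), (array([448. , 298.1]), [443, 286, 17, 19, 58]), (array([420.8, 299.2]), [420, 288, 3, 22, 52]), (array([523.8, 291.9]), [523, 289, 2, 8, 10]), (array([422.1, 323. ]), [420, 318, 5, 11, 41]), (array([494. , 335.5]), [489, 324, 16, 20, 67]), (array([508.3, 331. ]), [500, 324, 16, 15, 126]), (array([422.9, 344.1]), [420, 329, 9, 26, 147])]
stem 150 [(array([297.4, 235.1]), [293, 230, 10, 11, 81])]
studs 150 [(array([449.5, 244. ]), [447, 241, 7, 7, 30]), (array([498.9, 243.2]), [496, 240, 7, 7, 28]), (array([505.5, 285.5]), [503, 282, 7, 8, 33]), (array([459.6, 289.4]), [457, 286, 7, 7, 38]), (array([510. , 330.6]), [507, 328, 8, 7, 39])]
stem 180 []
studs 180 []
post [(array([201.8, 181. ]), [185, 165, 55, 32, 421]), (array([221. , 201.3]), [216, 196, 14, 11, 65])]
((306.5, 244.5), (63.0, 91.0), 90.0)
[0.6576 0.1916 0.06  ]
[ 0.6589 -0.0204  0.06  ]
[ 0.5103 -0.0197  0.06  ]
[0.509  0.1872 0.06  ]
```

View pics/c1.png

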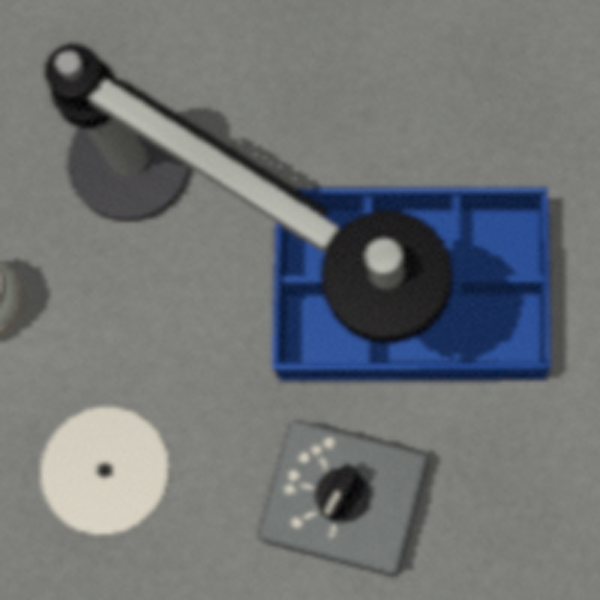

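The crop shows the camera stem top at full-image pixel (297.6,234.3), the disc spot at (204.7,306.4), the post cap at (192.5,170.5), and the knob near (284,314) pointing down and to the left. The crate is a 2x3 grid and nearly axis-aligned.

```bash
python3 - <<'E'
from h import *
np.set_printoptions(precision=4,suppress=True)
m=robot.camera_model("top");ms=robot.camera_model("scene")
im=cv2.imread("pics/top0.png").astype(int);sc=cv2.imread("pics/scene0.png").astype(int)
g=im.min(2)
sp=blobs(g<110,(198,300,212,313),3);print("spot",sp,onz(m,sp[0][0],.002))
print("scene spot",blobs(sc.min(2)<120,(427,291,440,304),2))
st=onz(m,(297.6,234.3),.27);print("stem",st,proj(ms,st))
print("stand top cap z.2..",[onz(m,(192.5,170.5),z) for z in(.2,.22,.24)], [proj(ms,onz(m,(192.5,170.5),z)) for z in(.2,.22,.24)])
for uv in [(449.5,244),(498.9,243.2),(505.5,285.5),(459.6,289.4),(510,330.6)]:
  p=onz(m,uv,.101);print(uv,p,proj(ms,p))
print("scn studs",[b[0] for b in blobs((sc.min(2)>140)&(sc.max(2)-sc.min(2)<40),(190,172,265,250),6)])
# base of stand ellipse, approx dark disc
print("base",[ (b,onz(m,b[0],.01)) for b in blobs((g<75)&(g>30),(190,180,236,225),50)])
cv2.imwrite("pics/c2.png",np.hstack([cv2.resize(sc[170:270,170:270].astype(np.uint8),(400,400),interpolation=2),cv2.resize(sc[190:390,310:510].astype(np.uint8),(400,400),interpolation=2)]))
E
```

```text
spot [(array([204.5, 306.3]), [203, 305, 4, 4, 14])] [0.4459 0.3237 0.002 ]
scene spot [(array([432.3, 296.7]), [432, 296, 2, 2, 3])]
stem [0.5564 0.0963 0.27  ] [335.2758 204.4959]
stand top cap z.2.. [array([0.7113, 0.3249, 0.2   ]), array([0.7042, 0.3202, 0.22  ]), array([0.697 , 0.3156, 0.24  ])] [array([390.9462, 305.8231]), array([391.3275, 295.6506]), array([391.7131, 285.364 ])]
(449.5, 244) [ 0.577  -0.2354  0.101 ] [228.5514 221.3493]
(498.9, 243.2) [ 0.5796 -0.3455  0.101 ] [198.7224 209.3047]
(505.5, 285.5) [ 0.4845 -0.3542  0.101 ] [218.9951 193.0125]
(459.6, 289.4) [ 0.4752 -0.2532  0.101 ] [247.1777 201.9335]
(510, 330.6) [ 0.3865 -0.3577  0.101 ] [239.4895 178.1267]
scn studs [array([215.5, 191.6]), array([219.5, 172. ]), array([246.7, 206. ]), array([227.9, 224. ]), array([251.2, 228.5]), array([204.3, 236. ]), array([260.6, 245.9]), array([235.8, 247.3])]
base [((array([211.5, 206.2]), [190, 180, 44, 44, 806]), array([0.6878, 0.3176, 0.01  ])), ((array([226.3, 187. ]), [213, 180, 23, 15, 75]), array([0.7368, 0.2838, 0.01  ]))]
```

View pics/c2.png

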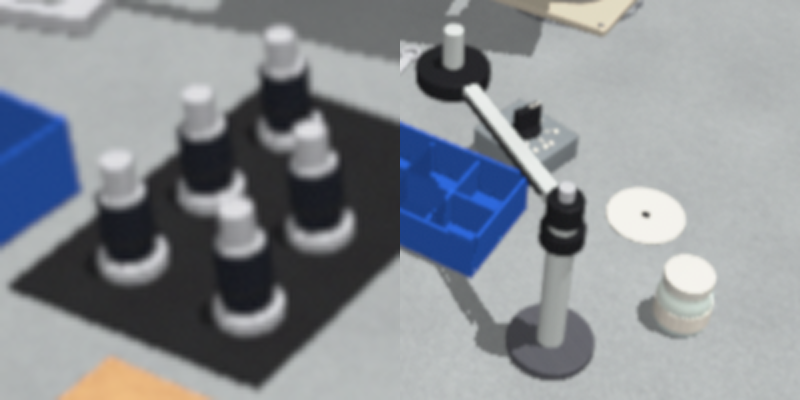

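>>> arm_command(
  increments="0 0 0 -100 0.327;0 0 0 -100 0.327;0 0 0 -100 0.327;0 0 0 -100 0.327",
  grip_force=20,
)

```text
t: 0.5
tool_pos: [0.1928, -0.569, 0.3249]
orientation: [3.138, -0.0, 0.001]
force: [-0.4, 0.7, 0.0]
opening: 0.093
gripper_force: 0.0
```

>>> arm_command(
  increments="0 24 -44 0 0;0 48 -88 0 0;0 72 -131 0 0;0 96 -175 0 0;0 120 -219 0 0",
)

```text
t: 1.0
tool_pos: [0.3125, -0.347, 0.3208]
orientation: [-3.139, -0.002, 0.003]
force: [0.2, 0.1, 0.0]
opening: 0.0935
gripper_force: 0.0
```

>>> arm_command(
  increments="0 24 -44 0 0;0 48 -88 0 0;0 72 -131 0 0;0 96 -175 0 0;0 120 -219 0 0",
)

```text
t: 1.5
tool_pos: [0.4323, -0.1284, 0.3211]
orientation: [-3.14, -0.002, 0.004]
force: [1.3, -0.4, 0.7]
opening: 0.0929
gripper_force: 0.0
```

>>> arm_command(
  increments="0 24 -44 0 0;0 48 -88 0 0;0 72 -131 0 0;0 96 -175 0 0;0 120 -219 0 0",
)

```text
t: 2.0
tool_pos: [0.5522, 0.0901, 0.3207]
orientation: [3.141, 0.003, -0.005]
force: [0.3, -1.6, -0.3]
opening: 0.0932
gripper_force: 0.0
```

>>> arm_command(
  increments="0 5 -6 0 0;0 5 -6 40 0;0 5 -6 65 0;0 5 -6 65 0;0.8 5 -6 65 0",
)

```text
t: 2.5
tool_pos: [0.5565, 0.0936, 0.2572]
orientation: [3.141, 0.0, -0.005]
force: [0.1, -0.2, 0.1]
opening: 0.0885
gripper_force: 0.0
```

>>> arm_command(
  increments="1 0 0 0 0;1 0 0 0 0;1 0 0 0 0;1 0 0 0 0;1 0 0 0 0",
)

```text
t: 3.0
tool_pos: [0.5576, 0.094, 0.2587]
orientation: [-3.142, 0.0, -0.001]
force: [0.2, -0.4, -0.5]
opening: 0.0497
gripper_force: 0.0
```

```bash
python3 - <<'E'
import numpy as np
piv=np.array([.695,.315]); p=np.array([.556,.0965]);r=p-piv;print(np.hypot(*r))
a0=np.arctan2(r[1],r[0])
d=np.array([.4459,.3237])-piv;a1=np.arctan2(d[1],d[0])-2*np.pi; a1=a1+2*np.pi if a1<a0-2*np.pi else a1
print(a0,a1)
for k in range(0,16):
  a=a0+(a1-a0)*k/15; q=piv+.26*np.array([np.cos(a),np.sin(a)]); print(k,((q-p)*1000).round(0),q.round(4))
E
```

```text
0.2589657313236637
-2.1373774619857073 -3.176504195729582
0 [-1. -1.] [0.5554 0.0956]
1 [-15.   9.] [0.5406 0.1058]
2 [-30.  21.] [0.5265 0.117 ]
3 [-43.  33.] [0.5132 0.1291]
4 [-55.  46.] [0.5008 0.1422]
5 [-67.  60.] [0.4893 0.156 ]
6 [-77.  74.] [0.4787 0.1707]
7 [-87.  89.] [0.4693 0.186 ]
8 [-95. 105.] [0.4609 0.2019]
9 [-102.  122.] [0.4536 0.2184]
10 [-108.  139.] [0.4475 0.2353]
11 [-113.  156.] [0.4426 0.2526]
12 [-117.  174.] [0.4389 0.2703]
13 [-120.  192.] [0.4364 0.2881]
14 [-121.  210.] [0.4352 0.3061]
15 [-121.  228.] [0.4352 0.3241]
```

>>> arm_command(
  increments="1 0 0 0 0;1 0 0 0 0;1 0 0 0 0;1 0 0 0 0;1 0 0 0 0",
)

```text
t: 3.5
tool_pos: [0.5582, 0.097, 0.2582]
orientation: [-3.137, -0.003, -0.003]
force: [5.4, 12.5, -3.2]
opening: 0.0237
gripper_force: 20.0
```

>>> arm_command(
  increments="1 -15 -10 0 0;1 -29 -21 0 0;1 -42 -34 0 0;1 -55 -47 0 0;1 -66 -60 0 0",
)

```text
t: 4.0
tool_pos: [0.4913, 0.1534, 0.2581]
orientation: [3.14, -0.002, 0.001]
force: [2.6, -5.6, -1.9]
opening: 0.0233
gripper_force: 20.0
```

>>> arm_command(
  increments="1 -11 -15 0 0;1 -20 -30 0 0;1 -28 -46 0 0;1 -36 -62 0 0;1 -42 -79 0 0",
)

```text
t: 4.5
tool_pos: [0.4479, 0.2318, 0.2578]
orientation: [3.138, -0.003, -0.005]
force: [-3.4, -8.1, 1.2]
opening: 0.0237
gripper_force: 20.0
```

>>> arm_command(
  increments="1 -5 -17 0 0;1 -9 -35 0 0;1 -11 -53 0 0;1 -12 -71 0 0;1 -12 -89 0 0",
)

```text
t: 5.0
tool_pos: [0.4364, 0.3216, 0.2576]
orientation: [3.139, -0.001, -0.004]
force: [-5.0, -5.2, 1.1]
opening: 0.0231
gripper_force: 20.0
```

>>> arm_command(
  increments="1 0 0 0 0;1 0 0 0 0;1 0 0 0 0",
)

```text
t: 5.3
tool_pos: [0.4364, 0.3224, 0.2576]
orientation: [-3.141, -0.002, 0.004]
force: [-4.6, 4.3, -2.0]
opening: 0.0235
gripper_force: 20.0
```

>>> arm_command(
  increments="0 0 0 0 0;0 0 0 0 0;0 0 0 0 0;0 0 0 0 0;0 0 0 0 0",
)

```text
t: 5.8
tool_pos: [0.4376, 0.3219, 0.2584]
orientation: [-3.142, 0.001, -0.001]
force: [-0.3, 0.6, -0.1]
opening: 0.0582
gripper_force: 0.0
```

>>> arm_command(
  increments="0 0 0 -30 0;0 0 0 -65 0;0 0 50 -65 0;0 0 100 -65 0;0 0 150 -65 0",
)

```text
t: 6.3
tool_pos: [0.4373, 0.1708, 0.3236]
orientation: [-3.142, -0.002, -0.001]
force: [0.9, -0.2, 0.7]
opening: 0.0925
gripper_force: 0.0
```

>>> arm_command(
  increments="0 0 50 0 0;0 -10 100 0 0;0 -15 150 0 0;0 -15 200 0 0;0 -15 250 0 0",
)

```text
t: 6.8
tool_pos: [0.4219, -0.0787, 0.3237]
orientation: [3.141, 0.0, 0.002]
force: [1.9, 0.3, 0.9]
opening: 0.0931
gripper_force: 0.0
```

```bash
python3 - <<'E'
from h import *
np.set_printoptions(precision=4,suppress=True)
print(robot.read_state()['tool_pos'],robot.read_state()['opening'])
m=robot.camera_model("top");I=robot.read_camera("top");S=robot.read_camera("scene");cv2.imwrite("pics/top1.png",I);cv2.imwrite("pics/scene1.png",S)
im=I.astype(int);g=im.min(2);sat=im.max(2)-g
hsv=cv2.cvtColor(I,cv2.COLOR_BGR2HSV)
bl=((hsv[...,0]>100)&(hsv[...,0]<130)&(hsv[...,1]>120)).astype(np.uint8);bl[:,:240]=0;bl[:,380:]=0
r=cv2.minAreaRect(np.argwhere(bl)[:,::-1].astype(np.float32));print(r)
print("studs",[(b[0],onz(m,b[0],.101)[:2]) for b in blobs((g>150)&(sat<40),(420,230,525,355),8)])
c1=cv2.resize(I[195:295,245:375],None,fx=4,fy=4,interpolation=2);c2=cv2.resize(I[270:345,165:325],None,fx=2.5,fy=2.5,interpolation=2)
o=np.zeros((595,525,3),np.uint8);o[:400,:520]=c1;o[400:588,:400]=c2;cv2.imwrite("pics/c3.png",o)
E
```

```text
[ 0.4219 -0.0787  0.3237] 0.09308028929311045
((306.5, 244.5), (63.0, 91.0), 90.0)
studs []
```

View pics/c3.png

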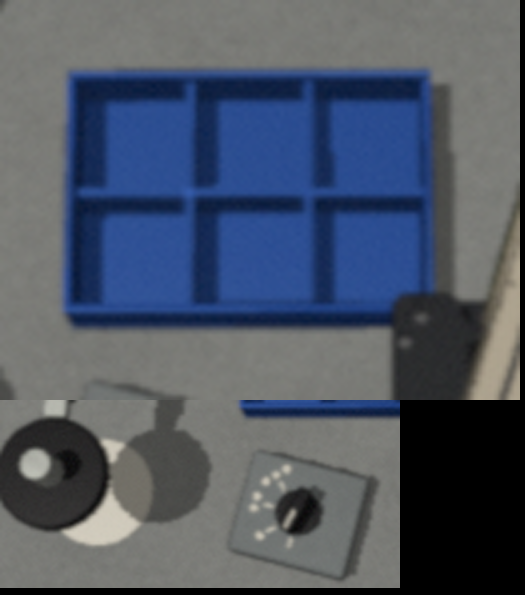

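The crop shows the empty crate, with rim corners at crop (70,72), (430,72) and (66,312). The camera now sits over the disc with its stem top near full-image (179,295), and the knob points down and to the left, close to the one-dot mark.

```bash
python3 - <<'E'
from h import *
np.set_printoptions(precision=4,suppress=True)
m=robot.camera_model("top");ms=robot.camera_model("scene")
f=lambda x,y:((x+.5)/4-.5+245,(y+.5)/4-.5+195)
P=[onz(m,f(*p),.06)[:2] for p in [(70,72),(430,72),(66,312)]];print(P,np.linalg.norm(P[0]-P[1]),np.linalg.norm(P[0]-P[2]),"ctr",(P[1]+P[2])/2,"long dir",np.arctan2(*(P[1]-P[0])),)
# dividers crossing  (crop): 
for p in[(191,194),(310,194)]:print("div",onz(m,f(*p),.06))
g=lambda x,y:((x+.5)/2.5-.5+165,(y-400+.5)/2.5-.5+270)
print("stem",onz(m,g(36,463),.27))
print("knob disc",onz(m,g(299,511),.049)); a=onz(m,g(288,529),.081);b=onz(m,g(297,509),.081);print("ptr",a,b)
for n,p in dict(d0=(290,542),d1=(269,532),d2=(266,508),d3=(283,483)).items(): print(n,onz(m,g(*p),.04))
for n,p in dict(tl=(262,451),tr=(374,476),br=(343,579),bl=(231,548)).items(): print(n,onz(m,g(*p),.04))
# scene crate corners check
S=cv2.imread("pics/scene1.png");hs=cv2.cvtColor(S,cv2.COLOR_BGR2HSV)
mk=((hs[...,0]>100)&(hs[...,0]<130)&(hs[...,1]>120)).astype(np.uint8);mk[:,:262]=0;mk[:240]=0;mk[330:]=0;mk[:,385:]=0
y,x=np.nonzero(mk);print("scene L/R/T ext",[(x[i],y[i]) for i in(x.argmin(),x.argmax(),y.argmin())])
c=(P[1]+P[2])/2
for q in P+[P[1]+P[2]-P[0]]:print(proj(ms,[*q,.06]))
E
```

```text
[array([0.6585, 0.189 ]), array([ 0.6598, -0.0207]), array([0.5167, 0.1872])] 0.20975257778832962 0.14175023913073287 ctr [0.5883 0.0832] long dir 3.1353880412809683
div [0.5861 0.1172 0.06  ]
div [0.5865 0.0487 0.06  ]
stem [0.4362 0.3202 0.27  ]
knob disc [0.4241 0.1331 0.049 ]
ptr [0.4049 0.1404 0.081 ] [0.4225 0.1329 0.081 ]
d0 [0.3969 0.1413 0.04  ]
d1 [0.4058 0.1605 0.04  ]
d2 [0.4275 0.1638 0.04  ]
d3 [0.4504 0.1489 0.04  ]
tl [0.4797 0.1688 0.04  ]
tr [0.4574 0.0658 0.04  ]
br [0.3642 0.0928 0.04  ]
bl [0.3912 0.1945 0.04  ]
scene L/R/T ext [(np.int64(275), np.int64(278)), (np.int64(374), np.int64(278)), (np.int64(304), np.int64(250))]
[344.4577 311.1734]
[273.0333 278.2479]
[372.7491 276.534 ]
[304.3059 248.099 ]
```

>>> arm_command(
  increments="0.35 13 44 0 0;0.35 26 88 20 0;0.35 40 132 60 0;0.35 52 175 83 0;0.35 52 175 125 0",
)

```text
t: 7.4
tool_pos: [0.4765, -0.2559, 0.2]
orientation: [3.137, -0.004, 0.008]
force: [0.0, 0.4, -0.0]
opening: 0.0613
gripper_force: 0.0
```

```bash
cat > studs.py <<'E'
from h import *
np.set_printoptions(precision=4,suppress=True)
def go(tag,box=(415,222,530,362)):
    m=robot.camera_model("top");I=robot.read_camera("top");S=robot.read_camera("scene")
    cv2.imwrite(f"pics/t_{tag}.png",I);cv2.imwrite(f"pics/s_{tag}.png",S)
    im=I.astype(int);g=im.min(2);sat=im.max(2)-g
    print("top studs",[(b[0],b[1][4],onz(m,b[0],.101)[:2]) for b in blobs((g>145)&(sat<40),box,12)])
    ms=robot.camera_model("scene");s=S.astype(int);g=s.min(2)
    r=[]
    for b in blobs((g>165)&(s.max(2)-g<45),(150,160,275,262),8):
        x,y,w,h,a=b[1]
        if h>w-1 and w<15: r.append((b[1],onz(ms,(b[0][0]-1.2,y+3.5),.101)[:2]))
    print("scene studs",*r,sep="\n ")
    s=robot.read_state();print(s['tool_pos'],s['opening'],s['t'])
E
python3 -c "
import studs;studs.go('a')"
```

```text
top studs [(array([449.3, 244. ]), 29, array([ 0.577 , -0.2349]))]
scene studs
 ([254, 224, 4, 6, 11], array([ 0.5599, -0.1573]))
[ 0.471  -0.2505  0.1908] 0.060813719611041095 7.5
```

```bash
python3 -c "
from h import *
np.set_printoptions(precision=4,suppress=True)
for i in range(3):
  s=robot.read_state();print(s['tool_pos'],s['orientation'],s['t'])
  m=robot.camera_model('wrist');I=robot.read_camera('wrist')
print(m);cv2.imwrite('pics/w1.png',I)
for p in [(.475,-.2532,.101),(.577,-.235,.101),(.4845,-.354,.101)]:print(proj(m,p))
"
```

```text
[ 0.471  -0.2505  0.1908] [-3.135   0.0033  0.0158] 7.5
[ 0.4723 -0.2503  0.1947] [-3.137   0.0017  0.0103] 7.55
[ 0.4739 -0.2507  0.1979] [-3.1397  0.0004  0.0034] 7.6
{'fx': 386.50430328492513, 'fy': 386.50430328492513, 'cx': 318.09129157106787, 'cy': 241.13219536356937, 'eye': array([ 0.5456, -0.251 ,  0.3598]), 'rotation': array([ 2.0839, -2.0817, -0.276 ])}
[322.0382 242.942 ]
[293.5145  85.6825]
[468.7682 229.7957]
```

View pics/w1.png

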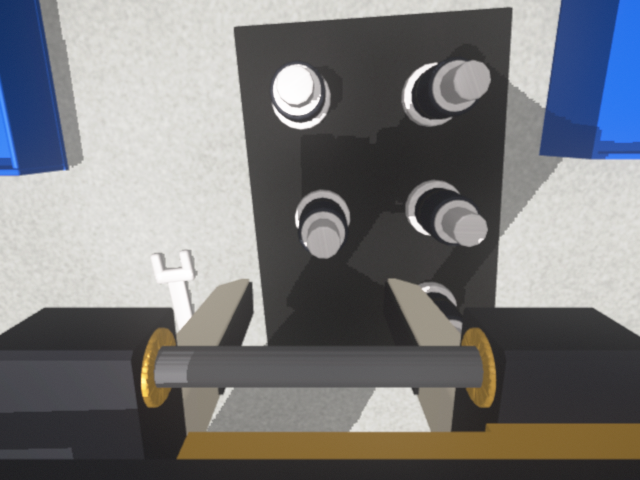

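The wrist view shows stud D at (323,243) and C at (468,228), both as predicted. A is at (299,84), about 4 mm further toward -y than predicted.

>>> arm_command(
  increments="0.35 0 0 40 0;0.35 0 0 80 0;0.35 0 0 101 0;0.35 0 0 101 0;1 0 0 101 0",
  grip_force=25,
)

```text
t: 8.15
tool_pos: [0.476, -0.2518, 0.1003]
orientation: [3.14, 0.001, 0.005]
force: [-0.1, -0.5, 0.3]
opening: 0.0558
gripper_force: 0.0
```

>>> arm_command(
  increments="1 0 0 0 0;1 0 0 0 0;1 0 0 0 0;1 0 0 0 0;1 0 0 0 0",
)

```text
t: 8.65
tool_pos: [0.4748, -0.2522, 0.0979]
orientation: [3.141, -0.0, 0.002]
force: [0.5, -0.6, 3.5]
opening: 0.0229
gripper_force: 25.0
```

>>> arm_command(
  increments="1 0 0 0 0;1 0 0 0 0;1 0 0 -15 0;1 0 0 -30 0;1 0 0 -30 0",
)

```text
t: 9.15
tool_pos: [0.4757, -0.2525, 0.1302]
orientation: [3.14, -0.0, 0.005]
force: [0.8, 0.2, -2.3]
opening: 0.0234
gripper_force: 25.0
```

>>> arm_command(
  increments="1 0 0 -45 0;1 0 0 -88 0;1 16 -44 -88 0;1 33 -88 -88 0;1 49 -132 -88 0",
)

```text
t: 9.65
tool_pos: [0.5238, -0.1185, 0.2158]
orientation: [3.141, -0.003, 0.002]
force: [1.1, -0.0, -2.8]
opening: 0.0231
gripper_force: 24.9
```

>>> arm_command(
  increments="1 16 -45 0 0;1 33 -91 0 0;1 49 -136 0 0;1 65 -182 0 0;1 82 -227 0 0",
)

```text
t: 10.15
tool_pos: [0.6055, 0.1094, 0.2151]
orientation: [-3.142, 0.0, 0.0]
force: [-0.3, -1.1, -1.4]
opening: 0.0231
gripper_force: 24.9
```

>>> arm_command(
  increments="1 16 -46 0 0;1 16 -46 0 0;1 16 -46 0 0;1 16 -46 30 0;1 16 -46 45 0",
)

```text
t: 10.65
tool_pos: [0.6205, 0.152, 0.1683]
orientation: [3.141, -0.002, -0.003]
force: [-1.1, 0.8, -3.8]
opening: 0.0227
gripper_force: 25.0
```

```bash
python3 -c "
from h import *
np.set_printoptions(precision=4,suppress=True)
for i in range(4):
  s=robot.read_state()
  m=robot.camera_model('wrist');I=robot.read_camera('wrist')
print(s['tool_pos'],s['orientation'],s['t'],s['force']);cv2.imwrite('pics/w2.png',I)
for x in(.5525,.6215):
  for y in(.014,.083,.152):print(x,y,proj(m,(x,y,.005)))
c=np.array([.587,.083])
for d in((-.0715,-.106),(-.0715,.106),(.0715,-.106),(.0715,.106)):print(proj(m,(*(c+d),.06)))
"
```

```text
[0.6199 0.152  0.1684] [ 3.1408 -0.0023 -0.0064] 10.8 [ 0.2523  1.1615 -1.7289]
0.5525 0.014 [470.2523 296.1714]
0.5525 0.083 [394.1616 296.22  ]
0.5525 0.152 [318.0608 296.2685]
0.6215 0.014 [478.43   221.7016]
0.6215 0.083 [398.2307 221.7476]
0.6215 0.152 [318.0203 221.7937]
[538.433  366.9321]
[271.519  367.1188]
[568.725  186.4756]
[264.9947 186.6406]
```

View pics/w2.png

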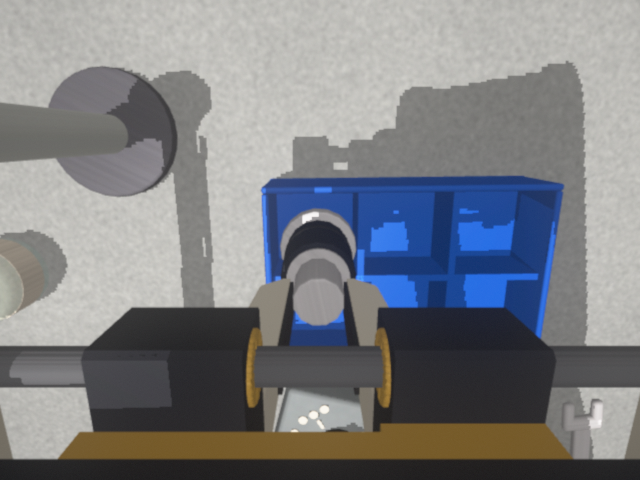

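The wrist view shows the coupler hanging straight over the far-left cell, with the crate's rim corners at (264,187) and (562,185), as predicted to within about 2 mm. I'm lowering it now.

>>> arm_command(
  increments="1 0 0 35 0;1 0 0 60 0;1 0 0 70 0;1 0 0 73 0;1 0 0 74 0",
)

```text
t: 11.35
tool_pos: [0.6226, 0.1533, 0.098]
orientation: [-3.141, 0.001, -0.004]
force: [0.4, 0.1, 0.5]
opening: 0.0006
gripper_force: 0.2
```

>>> arm_command(
  increments="1 0 0 0 0;1 0 0 0.5 0;0.5 0 0 0.5 0;0.5 0 0 0.5 0;0.5 0 0 0.5 0",
)

```text
t: 11.85
tool_pos: [0.6215, 0.1533, 0.096]
orientation: [-3.142, 0.0, -0.0]
force: [-0.3, 0.9, 0.3]
opening: 0.0203
gripper_force: 0.2
```

```bash
python3 -c "
from h import *
I=robot.read_camera('wrist');S=robot.read_camera('scene');T=robot.read_camera('top')
cv2.imwrite('pics/s_b.png',S)
cv2.imwrite('pics/w3.png',np.hstack([cv2.resize(I[150:390,190:590],(400,240)),cv2.resize(S[200:340,250:483],(400,240))]))
"
```

```text
(no output)
```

View pics/w3.png

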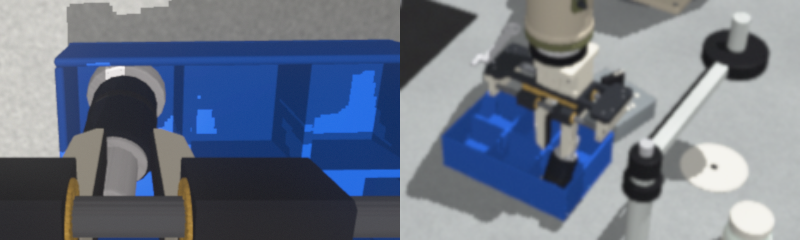

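The fingers closed to zero during the descent, so the coupler slipped out of the grip. It seems to stand in the cell. I'll open, rise and inspect.

>>> arm_command(
  increments="0.5 0 0 0 0;0.5 0 0 0 0;0.5 0 0 -5 0;0.5 0 0 -20 0;0.5 0 0 -40 0",
)

```text
t: 12.5
tool_pos: [0.6208, 0.1532, 0.1361]
orientation: [3.141, -0.0, -0.003]
force: [-0.3, -0.2, 0.4]
opening: 0.0464
gripper_force: 0.0
```

>>> arm_command(
  increments="0.5 0 0 -40 0;0.5 0 0 -70 0;0.5 -25 0 -70 0;0.5 -25 0 -70 0;0.5 -25 0 -70 0",
)

```text
t: 13.0
tool_pos: [0.5965, 0.1533, 0.2067]
orientation: [-3.141, -0.0, -0.002]
force: [-0.6, -0.1, -1.0]
opening: 0.0465
gripper_force: 0.0
```

```bash
python3 -c "
from h import *
np.set_printoptions(precision=4,suppress=True)
s=robot.read_state();m=robot.camera_model('wrist');I=robot.read_camera('wrist');S=robot.read_camera('scene')
print(s['tool_pos'],s['opening']);cv2.imwrite('pics/s_c.png',S);cv2.imwrite('pics/w4f.png',I)
for z in(.017,.07,.1):print(proj(m,(.6215,.153,z)))
cv2.imwrite('pics/w4.png',np.hstack([cv2.resize(I[80:400,190:590],(500,400)),cv2.resize(S[220:340,300:390],(300,400),interpolation=2)]))
"
```

```text
[0.5965 0.1533 0.2067] 0.046468360493241934
[318.5763 191.5859]
[318.6285 200.5217]
[318.6667 207.0727]
```

View pics/w4.png

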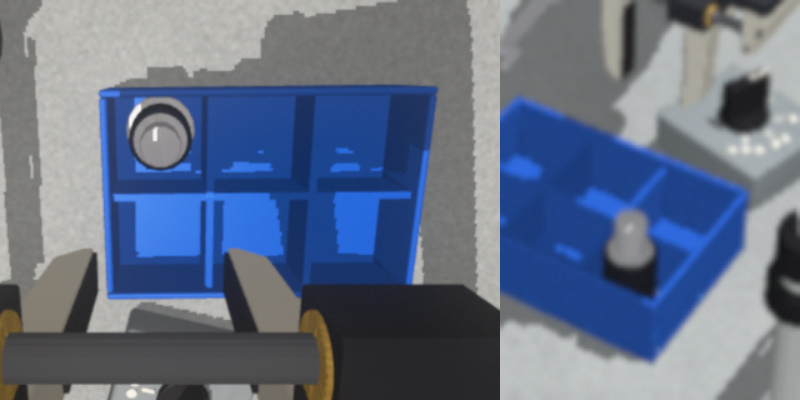

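```bash
python3 -c "
from h import *
np.set_printoptions(precision=4,suppress=True)
m=robot.camera_model('wrist');s=robot.read_state();print(m['eye']-s['tool_pos'],R.from_rotvec(m['rotation']).as_matrix()[:,2])
# w2: tool at .6205 .152 .1684
d=np.array([.6208,.152,.1684])-s['tool_pos'];m2=dict(m);m2['eye']=m['eye']+d
for x in(.6208,.6258,.6308): print(x,proj(m2,(x,.152,.172)),proj(m2,(x,.152,.089)))
# w1
d=np.array([.4742,-.2518,.198])-s['tool_pos'];m2['eye']=m['eye']+d
print(onz(m2,(323,243),.101),onz(m2,(468,228),.101),onz(m2,(299,84),.101),onz(m2,(468,80),.101))
I=cv2.imread('pics/w2.png')
cv2.imwrite('pics/w5.png',cv2.resize(I[190:350,220:420],(750,600),interpolation=2))
# now stud
for z,uv in((.1,(317,193.6)),(.017,(318,185.6))):print(onz(m,uv,z))
"
```

```text
[0.0714 0.     0.1621] [-0.2564  0.     -0.9666]
0.6208 [318.0613 304.9557] [318.0983 251.946 ]
0.6258 [318.0696 294.4648] [318.1041 244.5438]
0.6308 [318.078  283.8146] [318.11   237.0656]
[ 0.4755 -0.2552  0.101 ] [ 0.4862 -0.3548  0.101 ] [ 0.5786 -0.2398  0.101 ] [ 0.581  -0.3453  0.101 ]
[0.6311 0.154  0.1   ]
[0.627  0.1533 0.017 ]
```

View pics/w5.png

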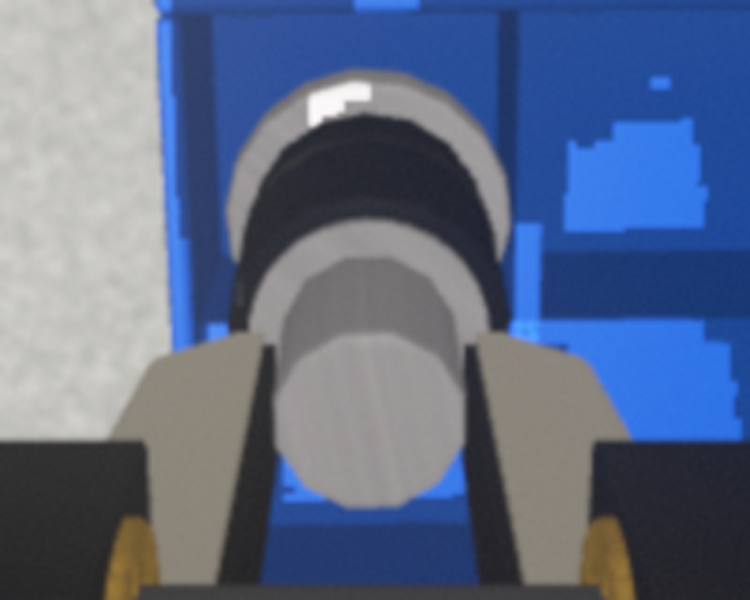

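Stud was centred in the pads, so the slip came from landing too fast: the arm overshoots on stops and pressed it down. From now on I'll use gentle descents, settle first, and grip harder. The coupler itself is upright in the cell.

```bash
python3 -c "
import studs;studs.go('d')"
```

```text
top studs [(array([499.5, 242.7]), 55, array([ 0.5807, -0.3469])), (array([449.9, 243.5]), 58, array([ 0.5782, -0.2363])), (array([437.6, 257.5]), 13, array([ 0.5462, -0.2077])), (array([506. , 285.5]), 61, array([ 0.4845, -0.3553])), (array([490.1, 296.1]), 23, array([ 0.4609, -0.3191])), (array([492., 335.]), 24, array([ 0.3768, -0.3184])), (array([510.6, 330.4]), 64, array([ 0.3869, -0.359 ]))]
scene studs
[0.5966 0.1532 0.2053] 0.04643197747938665 13.2
```

>>> arm_command(
  increments="0.35 -4 49 0 0;0.35 -8 98 0 0;0.35 -12 147 0 0;0.35 -16 196 0 0;0.35 -18 245 0 0",
  grip_force=40,
)

```text
t: 13.7
tool_pos: [0.578, -0.0937, 0.2054]
orientation: [-3.141, 0.0, 0.001]
force: [-0.1, 0.2, -0.2]
opening: 0.0603
gripper_force: 0.0
```

>>> arm_command(
  increments="0.35 0 45 0 0;0.35 0 90 0 0;0.35 0 125 0 0;0.35 0 144 10 0;0.35 0 144 25 0",
)

```text
t: 14.2
tool_pos: [0.5786, -0.2383, 0.1803]
orientation: [3.141, -0.005, 0.002]
force: [-0.4, 0.2, -1.1]
opening: 0.0603
gripper_force: 0.0
```

>>> arm_command(
  increments="0.35 0 0 0 0;0.35 0 0 0 0;0.35 0 0 0 0",
)

```text
t: 14.5
tool_pos: [0.5788, -0.2342, 0.1809]
orientation: [-3.141, -0.003, -0.0]
force: [-0.5, -0.7, 0.4]
opening: 0.0605
gripper_force: 0.0
```

```bash
cat > wr.py <<'E'
from h import *
np.set_printoptions(precision=4,suppress=True)
def stud(xy,z=.101,save=None):
    s=robot.read_state();m=robot.camera_model('wrist');I=robot.read_camera('wrist');cv2.imwrite('pics/wl.png',I)
    u,v=proj(m,(*xy,z)).astype(int);b=I[max(v-70,0):v+70,max(u-70,0):u+70]
    g=cv2.medianBlur(cv2.cvtColor(b,cv2.COLOR_BGR2GRAY),5)
    dep=np.linalg.norm(m['eye']-np.array([*xy,z]));r=.012*m['fx']/dep
    c=cv2.HoughCircles(g,cv2.HOUGH_GRADIENT,1,15,param1=60,param2=10,minRadius=int(r*.85),maxRadius=int(r*1.15)+1)
    print(s['tool_pos'],s['opening'],'pred',u,v,r)
    if c is not None:
        for q in c[0][:4]:
            p=(q[0]+max(u-70,0),q[1]+max(v-70,0));print(p,q[2],onz(m,p,z)[:2])
E
python3 -c "
import wr;wr.stud((.578,-.237))"
```

```text
[ 0.5788 -0.2342  0.1809] 0.06046305013718115 pred 322 252 18.357019401163353
(np.float64(322.5), np.float64(248.5)) 21.4 [ 0.581  -0.2371]
(np.float64(318.5), np.float64(225.5)) 21.4 [ 0.5963 -0.2344]
```

>>> arm_command(
  increments="0.35 1 2 30 0;0.35 1 2 55 0;0.35 1 2 72 0;0.35 1 2 80 0;0.35 1 2 83 0",
)

```text
t: 15.05
tool_pos: [0.5792, -0.2373, 0.0973]
orientation: [-3.141, -0.0, 0.001]
force: [0.4, 0.1, 0.4]
opening: 0.0605
gripper_force: 0.0
```

>>> arm_command(
  increments="0.35 0 0 0 0;1 0 0 0 0;1 0 0 0 0;1 0 0 0 0;1 0 0 0 0",
)

```text
t: 15.55
tool_pos: [0.5796, -0.2379, 0.0982]
orientation: [3.141, -0.0, 0.001]
force: [-0.3, 0.4, 1.3]
opening: 0.0334
gripper_force: 0.0
```

>>> arm_command(
  increments="1 0 0 0 0;1 0 0 0 0;1 0 0 0 0;1 0 0 0 0;1 0 0 -5 0",
)

```text
t: 16.05
tool_pos: [0.5785, -0.2374, 0.1016]
orientation: [-3.141, 0.0, 0.003]
force: [-0.7, -0.0, -2.4]
opening: 0.0229
gripper_force: 40.0
```

>>> arm_command(
  increments="1 0 0 -30 0;1 0 0 -60 0;1 0 0 -90 0;1 0 0 -112 0;1 0 0 -112 0",
)

```text
t: 16.55
tool_pos: [0.5811, -0.2388, 0.219]
orientation: [3.138, -0.0, 0.009]
force: [0.3, 0.1, -2.8]
opening: 0.0223
gripper_force: 40.0
```

>>> arm_command(
  increments="1 6 -46 0 0;1 12 -92 0 0;1 18 -138 0 0;1 24 -184 0 0;1 31 -230 0 0",
)

```text
t: 17.05
tool_pos: [0.6093, -0.006, 0.2124]
orientation: [-3.141, 0.001, 0.005]
force: [0.4, 0.3, -3.9]
opening: 0.0225
gripper_force: 40.0
```

>>> arm_command(
  increments="1 5 -40 0 0;1 8 -70 0 0;1 10 -86 0 0;1 10 -92 0 0;1 10 -92 10 0",
)

```text
t: 17.55
tool_pos: [0.621, 0.0841, 0.2052]
orientation: [3.141, 0.0, 0.003]
force: [0.9, 0.5, -2.9]
opening: 0.0226
gripper_force: 40.0
```

>>> arm_command(
  increments="1 0 0 20 0;1 0 0 42 0;1 0 0 60 0;1 0 0 75 0;1 0 0 85 0",
)

```text
t: 18.05
tool_pos: [0.6195, 0.0828, 0.1175]
orientation: [3.141, -0.003, -0.004]
force: [-0.4, -0.3, -2.5]
opening: 0.0227
gripper_force: 40.0
```

>>> arm_command(
  increments="1 0 0 8 0;1 0 0 14 0;1 0 0 18 0;1 0 0 20 0;1 0 0 21.5 0",
)

```text
t: 18.55
tool_pos: [0.6208, 0.0843, 0.0987]
orientation: [-3.142, 0.0, -0.001]
force: [0.7, 0.3, -3.0]
opening: 0.0226
gripper_force: 40.0
```

>>> arm_command(
  increments="1 0 0 0 0;1 0 0 1 0;1 0 0 1.5 0;1 0 0 1.5 0",
)

```text
t: 18.95
tool_pos: [0.6205, 0.0843, 0.0969]
orientation: [-3.142, 0.0, -0.0]
force: [0.4, -0.1, -2.9]
opening: 0.0226
gripper_force: 40.0
```

>>> arm_command(
  increments="1 0 0 0.5 0;1 0 0 1 0;1 0 0 1 0;1 0 0 1 0",
)

```text
t: 19.35
tool_pos: [0.621, 0.0844, 0.0967]
orientation: [-3.141, 0.0, -0.002]
force: [-0.8, 1.1, 4.7]
opening: 0.0226
gripper_force: 40.0
```

>>> arm_command(
  increments="1 0 0 0.5 0;1 0 0 1 0;1 0 0 1 0;1 0 0 1 0",
)

```text
t: 19.75
tool_pos: [0.6214, 0.0844, 0.0967]
orientation: [-3.141, 0.0, -0.004]
force: [-3.9, 0.4, 10.4]
opening: 0.0228
gripper_force: 40.0
```

>>> arm_command(
  increments="1 0 0 -1 0;0.5 0 0 -1 0;0.5 0 0 -1 0;0.5 0 0 -1 0;0.5 0 0 -1 0",
)

```text
t: 20.25
tool_pos: [0.6202, 0.0842, 0.0953]
orientation: [3.141, -0.0, -0.001]
force: [0.3, 0.3, 0.2]
opening: 0.0454
gripper_force: 0.0
```

>>> arm_command(
  increments="0.5 0 0 0 0;0.5 0 0 -20 0;0.5 0 0 -50 0;0.5 0 0 -85 0;0.5 0 0 -110 0",
)

```text
t: 20.75
tool_pos: [0.621, 0.0843, 0.2082]
orientation: [-3.142, 0.0, -0.003]
force: [0.6, 0.5, -0.1]
opening: 0.0466
gripper_force: 0.0
```

>>> arm_command(
  increments="0.35 0 45 0 0;0.35 -4 90 0 0;0.35 -8 135 0 0;0.35 -12 180 0 0;0.35 -16 225 0 0",
)

```text
t: 21.25
tool_pos: [0.604, -0.1424, 0.2058]
orientation: [3.142, 0.0, 0.0]
force: [1.1, -0.3, -0.5]
opening: 0.0608
gripper_force: 0.0
```

>>> arm_command(
  increments="0.35 -6 45 0 0;0.35 -12 90 0 0;0.35 -18 135 0 0;0.35 -21 170 0 0;0.35 -24 192 0 0",
)

```text
t: 21.75
tool_pos: [0.5794, -0.3357, 0.2055]
orientation: [3.141, -0.004, -0.001]
force: [-0.1, 0.6, 0.6]
opening: 0.0606
gripper_force: 0.0
```

>>> arm_command(
  increments="0.35 0 11 10 0;0.35 0 14 25 0;0.35 0 14 25 0;0.35 0 14 25 0",
)

```text
t: 22.15
tool_pos: [0.5801, -0.3448, 0.1791]
orientation: [-3.14, -0.002, 0.003]
force: [-0.3, -0.2, 0.0]
opening: 0.0606
gripper_force: 0.0
```

```bash
python3 -c "
import studs;studs.go('e')
import wr;wr.stud((.5807,-.347))"
```

```text
top studs [(array([523.7, 228.9]), 18, array([ 0.6128, -0.4031]))]
scene studs
 ([187, 168, 7, 7, 36], array([ 0.4444, -0.5205]))
[ 0.5808 -0.3454  0.1809] 0.060487267798974745 22.25
[ 0.5808 -0.3454  0.1809] 0.060487267798974745 pred 320 251 18.374821274194375
(np.float64(319.5), np.float64(252.5)) 17.0 [ 0.5803 -0.3463]
(np.float64(318.5), np.float64(224.5)) 21.4 [ 0.599  -0.3456]
(np.float64(324.5), np.float64(320.5)) 21.4 [ 0.5318 -0.3499]
```

>>> arm_command(
  increments="0.35 0 0 30 0;0.35 0 0 55 0;0.35 0 0 72 0;0.35 0 0 80 0;0.35 0 0 83.5 0",
)

```text
t: 22.8
tool_pos: [0.5803, -0.3464, 0.0968]
orientation: [-3.141, -0.0, 0.001]
force: [-0.4, 0.0, 0.7]
opening: 0.0603
gripper_force: 0.0
```

>>> arm_command(
  increments="0.35 0 0 0 0;1 0 0 0 0;1 0 0 0 0;1 0 0 0 0;1 0 0 0 0",
)

```text
t: 23.3
tool_pos: [0.5806, -0.3469, 0.0978]
orientation: [3.141, -0.0, 0.001]
force: [-0.0, -1.0, 0.0]
opening: 0.0327
gripper_force: 0.0
```

>>> arm_command(
  increments="1 0 0 0 0;1 0 0 0 0;1 0 0 0 0;1 0 0 0 0;1 0 0 -5 0",
)

```text
t: 23.8
tool_pos: [0.5795, -0.3462, 0.101]
orientation: [-3.14, 0.0, 0.003]
force: [0.2, 0.5, -3.5]
opening: 0.0227
gripper_force: 40.0
```

>>> arm_command(
  increments="1 0 0 -30 0;1 0 0 -60 0;1 0 0 -90 0;1 0 0 -112 0;1 0 0 -112 0",
)

```text
t: 24.3
tool_pos: [0.5819, -0.3479, 0.2188]
orientation: [3.138, -0.0, 0.008]
force: [-0.3, -0.4, -2.8]
opening: 0.0226
gripper_force: 40.0
```

>>> arm_command(
  increments="1 5 -46 0 0;1 10 -92 0 0;1 15 -138 0 0;1 20 -184 0 0;1 25 -230 0 0",
)

```text
t: 24.8
tool_pos: [0.6043, -0.1147, 0.2118]
orientation: [-3.141, 0.001, 0.005]
force: [0.6, 0.3, -3.0]
opening: 0.0225
gripper_force: 40.0
```

>>> arm_command(
  increments="1 5 -45 0 0;1 10 -85 0 0;1 13 -112 0 0;1 15 -126 0 0;1 15 -132 0 0",
)

```text
t: 25.3
tool_pos: [0.6198, 0.0164, 0.2125]
orientation: [-3.142, -0.002, 0.004]
force: [-0.3, -1.6, -2.9]
opening: 0.0225
gripper_force: 40.0
```

>>> arm_command(
  increments="1 0 0 10 0;1 0 0 30 0;1 0 0 55 0;1 0 0 75 0;1 0 0 90 0",
)

```text
t: 25.8
tool_pos: [0.6191, 0.0134, 0.1213]
orientation: [3.141, -0.004, -0.005]
force: [-0.0, 0.8, -3.2]
opening: 0.0225
gripper_force: 40.0
```

>>> arm_command(
  increments="1 0 0 10 0;1 0 0 18 0;1 0 0 23 0;1 0 0 26 0;1 0 0 27 0",
)

```text
t: 26.3
tool_pos: [0.6207, 0.0153, 0.0976]
orientation: [3.142, -0.0, 0.001]
force: [-0.6, -0.1, -3.0]
opening: 0.0229
gripper_force: 40.0
```

>>> arm_command(
  increments="1 0 0 0.5 0;1 0 0 1 0;1 0 0 1 0;1 0 0 1 0",
)

```text
t: 26.7
tool_pos: [0.6209, 0.0153, 0.0969]
orientation: [3.142, -0.0, 0.002]
force: [-0.0, 0.8, -0.5]
opening: 0.0224
gripper_force: 40.0
```

>>> arm_command(
  increments="1 0 0 0.5 0;1 0 0 0.5 0;0.5 0 0 0 0;0.5 0 0 0 0;0.5 0 0 0 0",
)

```text
t: 27.2
tool_pos: [0.6201, 0.0153, 0.0959]
orientation: [-3.141, 0.0, 0.001]
force: [-0.7, -0.0, 0.0]
opening: 0.042
gripper_force: 0.0
```

>>> arm_command(
  increments="0.5 0 0 0 0;0.5 0 0 -15 0;0.5 0 0 -45 0;0.5 0 0 -80 0;0.5 0 0 -110 0",
)

```text
t: 27.7
tool_pos: [0.6207, 0.0153, 0.2092]
orientation: [3.142, -0.0, 0.002]
force: [0.5, -0.2, -0.7]
opening: 0.0462
gripper_force: 0.0
```

>>> arm_command(
  increments="0.35 -16 42 0 0;0.35 -32 84 0 0;0.35 -47 126 0 0;0.35 -63 168 0 0;0.35 -78 210 0 0",
)

```text
t: 28.2
tool_pos: [0.5417, -0.1962, 0.2078]
orientation: [3.141, 0.0, 0.002]
force: [0.3, 0.4, -0.8]
opening: 0.0603
gripper_force: 0.0
```

>>> arm_command(
  increments="0.35 -15 42 0 0;0.35 -30 84 0 0;0.35 -45 120 0 0;0.35 -54 145 0 0;0.35 -58 157 10 0",
)

```text
t: 28.7
tool_pos: [0.4841, -0.3548, 0.1988]
orientation: [3.139, -0.004, 0.005]
force: [0.2, 0.4, 0.8]
opening: 0.0606
gripper_force: 0.0
```

>>> arm_command(
  increments="0.35 0 3 10 0;0.35 0 3 15 0;0.35 0 3 15 0;0.35 0 3 15 0;0.35 0 3 15 0",
)

```text
t: 29.2
tool_pos: [0.485, -0.3539, 0.1817]
orientation: [3.141, 0.002, 0.001]
force: [-0.0, -0.5, 0.3]
opening: 0.0608
gripper_force: 0.0
```

```bash
python3 -c "
import studs;studs.go('f')
import wr;wr.stud((.4845,-.355))"
```

```text
top studs []
scene studs
[ 0.4849 -0.3543  0.1818] 0.06032150746043093 29.3
[ 0.4849 -0.3543  0.1818] 0.06032150746043093 pred 319 252 18.307114819390602
(np.float64(318.5), np.float64(252.5)) 16.9 [ 0.4842 -0.3546]
(np.float64(318.5), np.float64(224.5)) 21.4 [ 0.5029 -0.3546]
(np.float64(317.5), np.float64(321.5)) 20.3 [ 0.4347 -0.354 ]
```

>>> arm_command(
  increments="0.35 0 0 30 0;0.35 0 0 55 0;0.35 0 0 72 0;0.35 0 0 80 0;0.35 0 0 84 0",
)

```text
t: 29.85
tool_pos: [0.4841, -0.3545, 0.0967]
orientation: [-3.141, 0.0, 0.001]
force: [-0.4, -1.0, -0.3]
opening: 0.0603
gripper_force: 0.0
```

>>> arm_command(
  increments="0.35 0 0 0 0;1 0 0 0 0;1 0 0 0 0;1 0 0 0 0;1 0 0 0 0",
)

```text
t: 30.35
tool_pos: [0.4846, -0.3549, 0.0978]
orientation: [3.141, -0.0, 0.001]
force: [-0.3, -0.4, 0.5]
opening: 0.0329
gripper_force: 0.0
```

>>> arm_command(
  increments="1 0 0 0 0;1 0 0 0 0;1 0 0 0 0;1 0 0 0 0;1 0 0 -5 0",
)

```text
t: 30.85
tool_pos: [0.4837, -0.3541, 0.1013]
orientation: [-3.14, 0.0, 0.002]
force: [-0.4, 1.1, -2.2]
opening: 0.0226
gripper_force: 40.0
```

>>> arm_command(
  increments="1 0 0 -30 0;1 0 0 -60 0;1 0 0 -90 0;1 0 0 -112 0;1 0 0 -112 0",
)

```text
t: 31.35
tool_pos: [0.4859, -0.356, 0.2186]
orientation: [3.137, -0.0, 0.008]
force: [-0.2, -0.5, -0.8]
opening: 0.023
gripper_force: 40.0
```

>>> arm_command(
  increments="1 7 -46 0 0;1 14 -92 0 0;1 21 -138 0 0;1 28 -184 0 0;1 35 -230 0 0",
)

```text
t: 31.85
tool_pos: [0.5184, -0.1227, 0.2122]
orientation: [-3.141, 0.001, 0.004]
force: [0.3, -0.9, -1.7]
opening: 0.0226
gripper_force: 40.0
```

>>> arm_command(
  increments="1 7 -46 0 0;1 14 -92 0 0;1 21 -138 0 0;1 27 -175 0 0;1 31 -200 0 0",
)

```text
t: 32.35
tool_pos: [0.5494, 0.0781, 0.2121]
orientation: [-3.141, -0.003, 0.004]
force: [1.0, -1.0, -2.1]
opening: 0.0229
gripper_force: 40.0
```

>>> arm_command(
  increments="1 1 -9 0 0;1 1 -9 20 0;1 1 -9 45 0;1 1 -9 70 0;1 1 -9 90 0",
)

```text
t: 32.85
tool_pos: [0.5499, 0.0833, 0.1212]
orientation: [3.141, -0.001, -0.005]
force: [-0.1, 0.0, -2.4]
opening: 0.0225
gripper_force: 40.0
```

>>> arm_command(
  increments="1 0 0 10 0;1 0 0 18 0;1 0 0 23 0;1 0 0 26 0;1 0 0 27 0",
)

```text
t: 33.35
tool_pos: [0.5518, 0.0842, 0.0976]
orientation: [-3.142, 0.0, -0.001]
force: [0.2, -0.6, -1.5]
opening: 0.0227
gripper_force: 40.0
```

>>> arm_command(
  increments="1 0 0 0.5 0;1 0 0 1 0;1 0 0 1 0;1 0 0 1 0",
)

```text
t: 33.75
tool_pos: [0.5516, 0.0843, 0.0965]
orientation: [-3.142, 0.0, -0.001]
force: [-0.6, 0.1, -2.0]
opening: 0.0224
gripper_force: 40.0
```

>>> arm_command(
  increments="1 0 0 0.5 0;1 0 0 1 0;1 0 0 1 0;0.5 0 0 0.5 0;0.5 0 0 0.5 0",
)

```text
t: 34.25
tool_pos: [0.5516, 0.0843, 0.096]
orientation: [-3.142, 0.0, -0.001]
force: [0.8, -0.5, -0.8]
opening: 0.0341
gripper_force: 0.0
```

>>> arm_command(
  increments="0.5 0 0 0 0;0.5 0 0 0 0;0.5 0 0 -20 0;0.5 0 0 -60 0;0.5 0 0 -100 0",
)

```text
t: 34.75
tool_pos: [0.5504, 0.0842, 0.1957]
orientation: [3.141, -0.0, -0.004]
force: [1.2, -0.3, 0.3]
opening: 0.0464
gripper_force: 0.0
```

```bash
python3 -c "
import studs;studs.go('g')"
```

```text
top studs [(array([492.1, 334.6]), 25, array([ 0.3777, -0.3186])), (array([510.5, 330.4]), 65, array([ 0.3869, -0.3588]))]
scene studs
[0.5551 0.0845 0.2028] 0.04660730906350381 34.85
```

>>> arm_command(
  increments="0.35 -16 44 -10 0;0.35 -32 88 -10 0;0.35 -49 132 -10 0;0.35 -66 176 -10 0;0.35 -82 220 -10 0",
)

```text
t: 35.35
tool_pos: [0.4683, -0.1371, 0.2052]
orientation: [-3.142, -0.0, 0.0]
force: [1.2, -0.7, 0.4]
opening: 0.0604
gripper_force: 0.0
```

>>> arm_command(
  increments="0.35 -16 44 0 0;0.35 -32 88 0 0;0.35 -49 132 0 0;0.35 -65 174 0 0;0.35 -78 205 0 0",
)

```text
t: 35.85
tool_pos: [0.3898, -0.3429, 0.2051]
orientation: [3.142, -0.002, -0.001]
force: [0.6, 0.1, -0.3]
opening: 0.0602
gripper_force: 0.0
```

>>> arm_command(
  increments="0.35 -5 18 10 0;0.35 -5 18 25 0;0.35 -5 18 25 0;0.35 -5 18 25 0;0.35 -5 18 25 0",
)

```text
t: 36.35
tool_pos: [0.387, -0.3578, 0.181]
orientation: [3.142, 0.002, 0.0]
force: [-0.1, -0.5, 0.7]
opening: 0.0603
gripper_force: 0.0
```

```bash
python3 -c "
import wr;wr.stud((.387,-.359))"
```

```text
[ 0.387  -0.3578  0.181 ] 0.06029163130760403 pred 319 251 18.368556391366056
(np.float64(319.5), np.float64(247.5)) 21.4 [ 0.3898 -0.3587]
(np.float64(320.5), np.float64(225.5)) 21.4 [ 0.4045 -0.3593]
```

>>> arm_command(
  increments="0.35 1 0 30 0;0.35 1 0 55 0;0.35 1 0 72 0;0.35 1 0 80 0;0.35 1 0 83.5 0",
)

```text
t: 36.9
tool_pos: [0.3875, -0.3582, 0.097]
orientation: [-3.141, -0.001, 0.0]
force: [0.1, 0.1, 1.6]
opening: 0.0608
gripper_force: 0.0
```

>>> arm_command(
  increments="0.35 0 0 0 0;1 0 0 0 0;1 0 0 0 0;1 0 0 0 0;1 0 0 0 0",
)

```text
t: 37.4
tool_pos: [0.3875, -0.3589, 0.0977]
orientation: [3.141, -0.0, 0.001]
force: [-0.4, 0.3, -0.4]
opening: 0.033
gripper_force: 0.0
```

>>> arm_command(
  increments="1 0 0 0 0;1 0 0 0 0;1 0 0 0 0;1 0 0 0 0;1 0 0 -5 0",
)

```text
t: 37.9
tool_pos: [0.3868, -0.3581, 0.1014]
orientation: [-3.14, 0.0, 0.002]
force: [-0.1, 0.5, -2.2]
opening: 0.0226
gripper_force: 40.0
```

>>> arm_command(
  increments="1 0 0 -30 0;1 0 0 -60 0;1 0 0 -90 0;1 0 0 -112 0;1 0 0 -112 0",
)

```text
t: 38.4
tool_pos: [0.3887, -0.3602, 0.2182]
orientation: [3.137, -0.0, 0.007]
force: [0.2, -0.7, -2.4]
opening: 0.0226
gripper_force: 40.0
```

>>> arm_command(
  increments="1 18 -42 0 0;1 36 -84 0 0;1 55 -126 0 0;1 74 -168 0 0;1 92 -210 0 0",
)

```text
t: 38.9
tool_pos: [0.479, -0.1467, 0.2123]
orientation: [-3.141, 0.001, 0.003]
force: [0.8, -0.5, -1.6]
opening: 0.0223
gripper_force: 40.0
```

>>> arm_command(
  increments="1 18 -42 0 0;1 36 -84 0 0;1 52 -120 0 0;1 64 -146 0 0;1 70 -160 0 0",
)

```text
t: 39.4
tool_pos: [0.5491, 0.0136, 0.2122]
orientation: [-3.141, -0.003, 0.004]
force: [-1.3, -0.1, -1.2]
opening: 0.0225
gripper_force: 40.0
```

>>> arm_command(
  increments="1 2 -4 0 0;1 2 -4 20 0;1 2 -4 45 0;1 2 -4 70 0;1 2 -4 90 0",
)

```text
t: 39.9
tool_pos: [0.5501, 0.0137, 0.1221]
orientation: [3.141, -0.003, -0.003]
force: [0.2, 0.3, -2.8]
opening: 0.0227
gripper_force: 40.0
```

>>> arm_command(
  increments="1 0 0 10 0;1 0 0 18 0;1 0 0 23 0;1 0 0 26 0;1 0 0 27 0",
)

```text
t: 40.4
tool_pos: [0.5518, 0.0152, 0.0977]
orientation: [3.142, -0.0, 0.001]
force: [0.3, -0.8, -2.0]
opening: 0.0228
gripper_force: 40.0
```

>>> arm_command(
  increments="1 0 0 0.5 0;1 0 0 1 0;1 0 0 1 0;1 0 0 1 0",
)

```text
t: 40.8
tool_pos: [0.5516, 0.0153, 0.0965]
orientation: [3.142, -0.0, 0.001]
force: [-0.7, -0.3, -1.3]
opening: 0.0227
gripper_force: 40.0
```

>>> arm_command(
  increments="1 0 0 0.5 0;1 0 0 1 0;1 0 0 1 0;0.5 0 0 0.5 0;0.5 0 0 0.5 0",
)

```text
t: 41.3
tool_pos: [0.5516, 0.0152, 0.096]
orientation: [3.141, -0.0, 0.001]
force: [0.2, -0.3, -0.2]
opening: 0.0342
gripper_force: 0.0
```

>>> arm_command(
  increments="0.5 0 0 0 0;0.5 0 0 0 0;0.5 0 0 -20 0;0.5 0 0 -60 0;0.5 0 0 -100 0",
)

```text
t: 41.8
tool_pos: [0.5504, 0.0153, 0.1957]
orientation: [-3.141, 0.0, 0.004]
force: [0.6, 0.4, 0.3]
opening: 0.047
gripper_force: 0.0
```

>>> arm_command(
  increments="0 -30 -25 -45 0;0 -60 -55 -80 0;0 -80 -70 -115 0;0 -85 -70 -124 0;0 -85 -70 -124 0",
)

```text
t: 42.3
tool_pos: [0.4672, 0.0858, 0.3228]
orientation: [-3.141, -0.002, -0.009]
force: [0.2, -0.8, 0.1]
opening: 0.082
gripper_force: 0.0
```

```bash
python3 -c "
from h import *
np.set_printoptions(precision=4,suppress=True)
for i in range(2):
  s=robot.read_state();m=robot.camera_model('wrist');I=robot.read_camera('wrist')
T=robot.read_camera('top');S=robot.read_camera('scene');print(s['tool_pos'],s['opening'],s['t'])
for n,x in zip('wts',(I,T,S)):cv2.imwrite(f'pics/h_{n}.png',x)
cv2.imwrite('pics/h.png',np.vstack([cv2.resize(I[:330],(698,360)),np.hstack([cv2.resize(S[190:350,280:480],(300,240)),cv2.resize(T[220:340,160:360],(398,240))])]))
"
```

```text
[0.467  0.0852 0.3202] 0.08579954758893583 42.35
```

View pics/h.png

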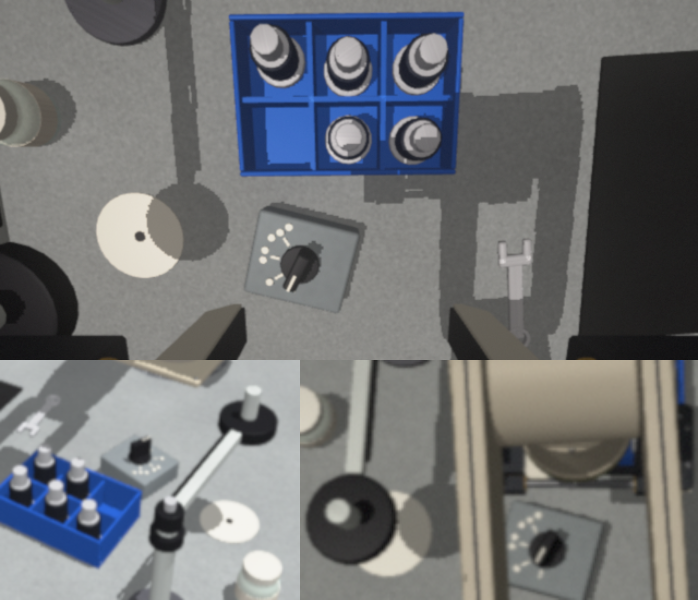

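The view shows all five couplers standing upright in five separate cells, the mat empty, and the camera over the disc. The knob is at about crop (299,264).

```bash
python3 -c "
from h import *
np.set_printoptions(precision=4,suppress=True)
m=robot.camera_model('wrist');I=cv2.imread('pics/h_w.png')
cv2.imwrite('pics/k.png',cv2.resize(I[180:295,215:340],(652,600),interpolation=2))
T=cv2.imread('pics/h_t.png')
k=640/698
P={n:onz(m,(x*k,y*k),.04)[:2] for n,(x,y) in dict(tl=(260,216),tr=(357,239),br=(341,311),bl=(246,293)).items()};print(P)
print('ctr',sum(P.values())/4)
for a,b in(('tl','tr'),('bl','br'),('bl','tl'),('br','tr')):d=P[b]-P[a];print(np.linalg.norm(d),np.degrees(np.arctan2(d[1],d[0])))
"
```

```text
{'tl': array([0.471 , 0.1755]), 'tr': array([0.4464, 0.0737]), 'br': array([0.3647, 0.0911]), 'bl': array([0.3858, 0.1954])}
ctr [0.417  0.1339]
0.10463849793632636 -103.5890610915956
0.10649784412900813 -101.46720951764726
0.08743014767130734 -13.204115506561081
0.08351884883505684 -11.960412861981442
```

View pics/k.png

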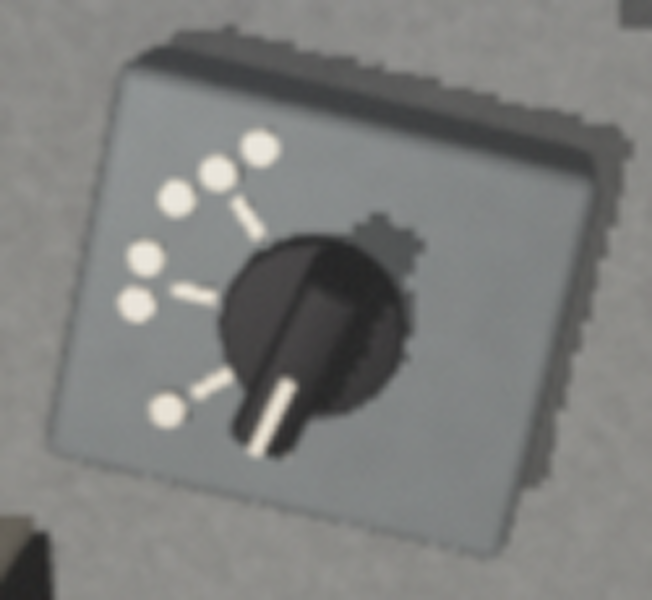

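The close-up shows the box corners at (125,68), (593,180), (490,555) and (50,450). The knob disc is centred at (313,326), and the pointer line runs from (288,382) to (258,452), pointing toward the off mark. The two-dot mark is at (172,290)-(215,298).

```bash
python3 -c "
from h import *
np.set_printoptions(precision=4,suppress=True)
m=robot.camera_model('wrist')
f=lambda x,y,z:onz(m,((x+.5)/5.216-.5+215,(y+.5)/5.217-.5+180),z)[:2]
C=[f(*p,.04) for p in((125,68),(593,180),(490,555),(50,450))];c=sum(C)/4;print(C,c)
ang=lambda d:np.degrees(np.arctan2(d[1],d[0]))
for i,j in((1,0),(2,3),(3,0),(2,1)):d=C[j]-C[i];print(np.linalg.norm(d),ang(d))
print('disc',f(313,326,.049)); a,b=f(288,382,.081),f(258,452,.081);print('ptr',a,b,ang(b-a))
p,q=f(215,298,.04),f(172,290,.04);print('2dot',p,q,ang(q-p))
p3,q3=f(262,240,.04),f(236,200,.04);p1,q1=f(232,373,.04),f(193,395,.04)
print('1dot',ang(q1-p1),'3dot',ang(q3-p3))
# intersection of mark lines
A=[];B=[]
for p_,q_ in((p,q),(p1,q1),(p3,q3)):
  n=np.array([-(q_-p_)[1],(q_-p_)[0]]);n/=np.linalg.norm(n);A.append(n);B.append(n@p_)
print('axis by marks',np.linalg.lstsq(np.array(A),np.array(B),rcond=None)[0])
"
```

```text
[array([0.4772, 0.1749]), array([0.4523, 0.0727]), array([0.3636, 0.0961]), array([0.3894, 0.1969])] [0.4206 0.1351]
0.10522422054009167 76.33984399427024
0.10402784113153199 75.65369072485038
0.09047580303813403 -14.020344307860588
0.09173691223009986 -14.767336531362782
disc [0.4213 0.1346]
ptr [0.418  0.1364] [0.4028 0.1431] 156.0956230179009
2dot [0.4254 0.1575] [0.4272 0.1671] 79.0291433104473
1dot 119.87579324498104 3dot 30.898286929196797
axis by marks [0.42   0.1345]
```

>>> arm_command(
  increments="0 -8 -49 0 0;0 -15 -98 0 0;0 -22 -147 0 0;0 -28 -196 0 0;0 -30 -237 0 0",
  grip_force=20,
)

```text
t: 43.0
tool_pos: [0.4358, 0.3239, 0.3171]
orientation: [3.14, -0.001, -0.005]
force: [0.9, -0.1, -0.7]
opening: 0.0931
gripper_force: 0.0
```

>>> arm_command(
  increments="0 0 0 0 0;0 0 0 0 0;0 0 0 25 0;0 0 0 50 0;0 0 0 62 0",
)

```text
t: 43.5
tool_pos: [0.4361, 0.3199, 0.2543]
orientation: [3.139, -0.004, -0.006]
force: [0.2, -0.8, -0.5]
opening: 0.0927
gripper_force: 0.0
```

>>> arm_command(
  increments="1 0 0 0 0;1 0 0 0 0;1 0 0 0 0;1 0 0 0 0;1 0 0 0 0",
)

```text
t: 44.0
tool_pos: [0.4369, 0.3225, 0.2588]
orientation: [-3.141, 0.0, -0.002]
force: [1.2, -0.0, -0.7]
opening: 0.0579
gripper_force: 0.0
```

>>> arm_command(
  increments="1 0 0 0 0;1 0 0 0 0;1 0 0 0 0;1 0 0 0 0;1 0 0 0 0",
)

```text
t: 44.5
tool_pos: [0.4364, 0.3224, 0.2577]
orientation: [-3.142, 0.0, 0.0]
force: [0.5, -0.0, 0.3]
opening: 0.0237
gripper_force: 20.0
```

```bash
python3 - <<'E'
from h import *
s=robot.read_state();print(s['tool_pos'],s['opening'])
piv=np.array([.6955,.3155]);p=s['tool_pos'][:2];r=p-piv;R0=np.hypot(*r);print(R0)
a0=np.arctan2(r[1],r[0])%(2*np.pi)
d=np.array([.587,.084])-piv;a1=np.arctan2(d[1],d[0])%(2*np.pi)
prev=p
for j in range(4):
  out=[]
  for k in range(1,6):
    a=a0+(a1-a0)*(5*j+k)/20;q=piv+R0*np.array([np.cos(a),np.sin(a)]);out.append(((q-prev)*1000).round(1).tolist())
  prev=q;print(out,q)
E
```

```text
[0.43640979 0.32238126 0.25769727] 0.0237402545093599
0.2591815769917829
[[0.0, -15.0], [0.9, -30.0], [2.7, -44.9], [5.3, -59.7], [8.8, -74.3]] [0.44524496 0.2480648 ]
[[4.3, -14.4], [9.5, -28.5], [15.4, -42.3], [22.2, -55.7], [29.7, -68.7]] [0.47494617 0.17937102]
[[8.3, -12.5], [17.2, -24.6], [26.9, -36.1], [37.2, -47.0], [48.1, -57.3]] [0.52303695 0.12202755]
[[11.5, -9.7], [23.5, -18.6], [36.1, -26.9], [49.1, -34.4], [62.5, -41.2]] [0.58550755 0.08081564]
```

>>> arm_command(
  increments="1 0 15 0 0;1 1 30 0 0;1 3 45 0 0;1 5 60 0 0;1 9 74 0 0",
)

```text
t: 45.0
tool_pos: [0.4445, 0.2487, 0.2578]
orientation: [-3.14, -0.002, 0.002]
force: [-2.0, 5.0, 0.1]
opening: 0.0232
gripper_force: 20.0
```

>>> arm_command(
  increments="1 4 14 0 0;1 9 28 0 0;1 15 42 0 0;1 22 56 0 0;1 30 69 0 0",
)

```text
t: 45.5
tool_pos: [0.475, 0.1797, 0.258]
orientation: [-3.14, -0.002, 0.001]
force: [-3.5, 5.1, 2.7]
opening: 0.0234
gripper_force: 20.0
```

>>> arm_command(
  increments="1 8 12 0 0;1 17 25 0 0;1 27 36 0 0;1 37 47 0 0;1 48 57 0 0",
)

```text
t: 46.0
tool_pos: [0.5234, 0.1229, 0.2582]
orientation: [-3.14, -0.002, 0.001]
force: [-1.8, 6.6, 3.0]
opening: 0.0236
gripper_force: 20.0
```

>>> arm_command(
  increments="1 12 10 0 0;1 24 19 0 0;1 36 27 0 0;1 50 35 0 0;1 62 42 0 0",
)

```text
t: 46.5
tool_pos: [0.5857, 0.0815, 0.2583]
orientation: [-3.139, -0.002, -0.0]
force: [-2.2, 9.2, 3.4]
opening: 0.0232
gripper_force: 20.0
```

>>> arm_command(
  increments="1 0 0 0 0;1 0 0 0 0;1 0 0 0 0;1 0 0 0 0",
)

```text
t: 46.9
tool_pos: [0.5868, 0.0808, 0.2583]
orientation: [-3.14, -0.0, -0.005]
force: [7.0, 2.9, -0.7]
opening: 0.0232
gripper_force: 20.0
```

>>> arm_command(
  increments="0 0 0 0 0;0 0 0 0 0;0 0 0 0 0;0 0 0 0 0;0 0 0 0 0",
)

```text
t: 47.4
tool_pos: [0.5853, 0.0802, 0.2576]
orientation: [3.142, -0.0, -0.0]
force: [0.4, -0.3, 0.3]
opening: 0.0589
gripper_force: 0.0
```

>>> arm_command(
  increments="0 0 0 -20 0;0 0 0 -50 0;0 0 0 -72 0;0 0 0 -72 0",
)

```text
t: 47.8
tool_pos: [0.5869, 0.0803, 0.3342]
orientation: [-3.141, 0.0, -0.01]
force: [1.1, 0.5, 0.2]
opening: 0.0903
gripper_force: 0.0
```

>>> arm_command(
  increments="0 -45 -14 0 0;0 -90 -28 0 0;0 -130 -42 0 0;0 -155 -51 0 0;0 -165 -54 0 0",
)

```text
t: 48.3
tool_pos: [0.4186, 0.135, 0.3291]
orientation: [-3.141, -0.002, 0.0]
force: [0.4, 0.2, -0.4]
opening: 0.0928
gripper_force: 0.0
```

>>> arm_command(
  increments="0 0 0 0 -0.14;0 0 0 0 -0.28;0 0 0 0 -0.42;0 0 0 0 -0.56;0 0 0 0 -0.7",
)

```text
t: 48.8
tool_pos: [0.4209, 0.134, 0.3288]
orientation: [2.948, 1.085, -0.002]
force: [-0.0, 0.3, -0.2]
opening: 0.0933
gripper_force: 0.0
```

>>> arm_command(
  increments="0 0 0 0 -0.14;0 0 0 0 -0.28;0 0 0 0 -0.42;0 0 0 0 -0.56;0 0 0 0 -0.7",
)

```text
t: 49.3
tool_pos: [0.4209, 0.1339, 0.3288]
orientation: [-2.397, -2.03, 0.002]
force: [0.4, -0.7, -0.1]
opening: 0.0928
gripper_force: 0.0
```

>>> arm_command(
  increments="0 0 0 0 -0.14;0 0 0 0 -0.28;0 0 0 0 -0.42;0 0 0 0 -0.56;0 0 0 0 -0.7",
)

```text
t: 49.8
tool_pos: [0.4209, 0.134, 0.3288]
orientation: [-1.556, -2.729, 0.001]
force: [-0.2, 0.4, 0.8]
opening: 0.093
gripper_force: 0.0
```

>>> arm_command(
  increments="0 0 0 0 -0.14;0 0 0 0 -0.28;0 0 0 0 -0.42;0 0 0 0 -0.55;0 0 0 0 -0.62",
)

```text
t: 50.3
tool_pos: [0.4209, 0.1339, 0.3288]
orientation: [-0.65, -3.073, 0.001]
force: [0.6, -0.1, 0.0]
opening: 0.0928
gripper_force: 0.0
```

```bash
cat > st.py <<'E'
from h import *
np.set_printoptions(precision=4,suppress=True)
for i in range(2):
    s=robot.read_state();m=robot.camera_model('wrist');I=robot.read_camera('wrist')
M=R.from_rotvec(s['orientation']).as_matrix();print(s['tool_pos'],s['q'],'phi',np.degrees(np.arctan2(M[1,0],M[0,0])))
d=np.array([.4215,.1345,.077])-s['tool_pos'];print('to knob in tool mm',M.T@d*1000)
cv2.imwrite('pics/kw.png',I);T=robot.read_camera('top');cv2.imwrite('pics/kt.png',T)
im=T.astype(int);g=im.min(2);mt=robot.camera_model('top')
print([(b,onz(mt,b[0],.27)) for b in blobs((g>150)&(im.max(2)-g<30),(280,215,325,255),20)])
u,v=proj(m,(.4215,.1345,.06));print(u,v)
E
python3 st.py
```

```text
[0.4209 0.1339 0.3289] [ 0.1921 -0.3218  1.7216 -0.0002  1.7428 -0.9641] phi 156.24595164566847
to knob in tool mm [ -0.5196   0.9559 251.8536]
[((array([306.2, 219.8]), [301, 215, 11, 10, 83]), array([0.5857, 0.0799, 0.27  ]))]
318.6391556021087 204.13670175232056
```

>>> arm_command(
  increments="0.2 0 1 45 0;0.2 0 1 90 0;0.2 0 1 130 0;0.2 0 1 165 0;0.2 0 1 190 0",
)

```text
t: 50.95
tool_pos: [0.4196, 0.1348, 0.1366]
orientation: [-0.661, -3.068, 0.002]
force: [-0.2, 0.7, 0.6]
opening: 0.0744
gripper_force: 0.0
```

>>> arm_command(
  increments="0.35 0 0 25 0;0.35 0 0 42 0;0.35 0 0 53 0;0.35 0 0 60 0;0.35 0 0 62 0",
)

```text
t: 51.45
tool_pos: [0.4207, 0.1351, 0.0773]
orientation: [-0.659, -3.071, 0.0]
force: [0.3, 0.3, 0.8]
opening: 0.0605
gripper_force: 0.0
```

>>> arm_command(
  increments="0.35 0 0 0 0;1 0 0 0 0;1 0 0 0 0;1 0 0 0 0;1 0 0 0 0",
)

```text
t: 51.95
tool_pos: [0.4211, 0.1353, 0.0781]
orientation: [0.658, 3.071, 0.0]
force: [-0.3, -0.1, -0.7]
opening: 0.0331
gripper_force: 0.0
```

>>> arm_command(
  increments="1 0 0 0 0;1 0 0 0 0;1 0 0 0 0;1 0 0 0 0;1 0 0 0 0",
)

```text
t: 52.45
tool_pos: [0.4211, 0.1359, 0.0778]
orientation: [0.657, 3.072, 0.002]
force: [1.3, 3.9, -2.4]
opening: 0.0136
gripper_force: 19.8
```

```bash
python3 st.py
```

```text
[0.4211 0.1359 0.0779] [ 0.1953 -0.185   2.0711  0.0012  1.2545 -0.9542] phi 155.84213245257789
to knob in tool mm [-0.9425 -1.1463  0.8636]
[((array([283.2, 216.6]), [280, 215, 8, 5, 30]), array([0.592 , 0.1251, 0.27  ])), ((array([306.3, 219.7]), [302, 215, 10, 10, 81]), array([0.5859, 0.0797, 0.27  ])), ((array([306.4, 252.7]), [303, 251, 8, 4, 29]), array([0.5199, 0.0787, 0.27  ]))]
315.0149157796784 286.89825231615146
```

>>> arm_command(
  increments="1 0 0 0 0.1;1 0 0 0 0.22;1 0 0 0 0.36;1 0 0 0 0.5;1 0 0 0 0.64",
  grip_force=30,
)

```text
t: 53.1
tool_pos: [0.4212, 0.136, 0.0778]
orientation: [1.598, 2.705, 0.003]
force: [2.9, 5.8, -3.2]
opening: 0.0133
gripper_force: 29.8
```

>>> arm_command(
  increments="1 0 0 0 0.14;1 0 0 0 0.28;1 0 0 0 0.42;1 0 0 0 0.56;1 0 0 0 0.66",
)

```text
t: 53.6
tool_pos: [0.4214, 0.1361, 0.0779]
orientation: [-2.388, -2.041, -0.003]
force: [3.4, 6.0, -3.0]
opening: 0.0133
gripper_force: 29.8
```

>>> arm_command(
  increments="1 0 0 0 0.07;1 0 0 0 0.1;1 0 0 0 0.1;1 0 0 0 0.1;1 0 0 0 0.1",
)

```text
t: 54.1
tool_pos: [0.4214, 0.1361, 0.0779]
orientation: [-2.482, -1.926, -0.003]
force: [4.2, 6.2, -3.5]
opening: 0.0138
gripper_force: 29.8
```

```bash
python3 st.py
```

```text
[0.4214 0.1361 0.0779] [ 0.1953 -0.1848  2.0709  0.0015  1.2538  0.4458] phi 75.62099187760104
to knob in tool mm [-1.5445  0.4743  0.8868]
[((array([283.2, 216.6]), [280, 215, 8, 5, 30]), array([0.592 , 0.1251, 0.27  ])), ((array([306.2, 219.7]), [301, 215, 11, 10, 82]), array([0.5859, 0.0799, 0.27  ])), ((array([306.4, 252.7]), [303, 251, 8, 4, 29]), array([0.5199, 0.0787, 0.27  ]))]
317.8431475513901 289.3173726453848
```

>>> arm_command(
  increments="0.3 0 0 0 0;0.3 0 0 0 0;0.3 0 0 0 0;0.3 0 0 0 0;0.3 0 0 0 0",
)

```text
t: 54.75
tool_pos: [0.4208, 0.1351, 0.0777]
orientation: [2.482, 1.926, -0.0]
force: [-0.5, -0.0, -0.3]
opening: 0.0489
gripper_force: 0.0
```

>>> arm_command(
  increments="0.3 0 0 -20 0;0.3 0 0 -55 0;0.3 0 0 -95 0;0.3 0 0 -135 0;0.3 0 0 -175 0",
)

```text
t: 55.25
tool_pos: [0.4205, 0.1351, 0.2543]
orientation: [2.482, 1.926, -0.0]
force: [0.2, 0.2, -0.3]
opening: 0.0649
gripper_force: 0.0
```

>>> arm_command(
  increments="0.3 -35 0 -20 0;0.3 -60 0 -40 0;0.3 -70 0 -50 0;0.3 -70 0 -50 0;0.3 -70 0 -50 0",
)

```text
t: 55.75
tool_pos: [0.4035, 0.0678, 0.3019]
orientation: [-2.482, -1.925, 0.0]
force: [-0.3, 0.8, 0.2]
opening: 0.0651
gripper_force: 0.0
```

```bash
python3 st.py; python3 -c "
from h import *
I=cv2.imread('pics/kw.png');m=robot.camera_model('wrist');u,v=proj(m,(.4215,.1345,.06)).astype(int);print(u,v)
u0,v0=max(u-75,0),max(v-75,0)
T=cv2.imread('pics/kt.png');print(u0,v0)
cv2.imwrite('pics/kz.png',np.hstack([cv2.resize(I[v0:v0+120,u0:u0+120],(400,400),interpolation=2),cv2.resize(T[190:310,250:370],(400,400),interpolation=2)]))
"
```

```text
[0.4032 0.068  0.3014] [ 0.0412 -0.419   1.8449  0.0004  1.7175  0.2921] phi 75.62290287286652
to knob in tool mm [ 68.9768   1.6465 224.371 ]
[((array([283.2, 216.6]), [280, 215, 8, 5, 30]), array([0.592 , 0.1251, 0.27  ])), ((array([306.2, 219.7]), [302, 215, 10, 10, 79]), array([0.5859, 0.0799, 0.27  ]))]
319.358356304281 140.89395592283012
319 140
244 65
```

View pics/kz.png

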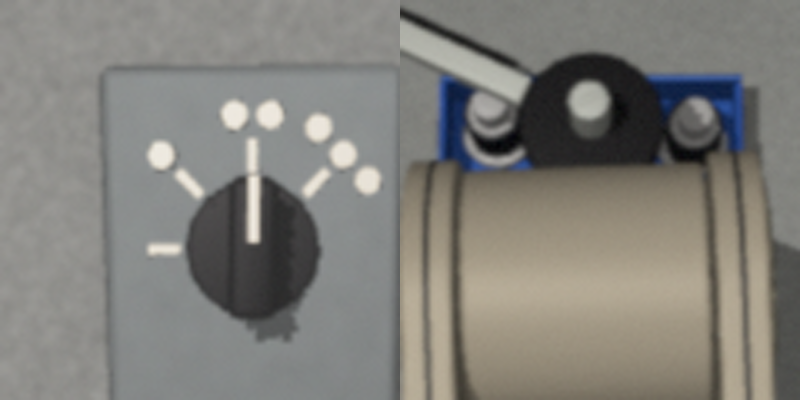

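The pointer at (253,210) lines up with the two-dot mark. The camera is over the crate and the gripper is clear of everything. Handing in.

```bash
python3 -c "
from plant import robot
print(robot.close_job())"
```

```text
the job is handed in; nothing more can be done
None
```

The job is handed in: all five couplers stand upright in separate cells, the camera is back over the crate to within about 4 mm, and the knob is on the two-dot mark, though the first coupler slipped out of the gripper just above its cell floor, so it may count as dropped.

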